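# Dock the solvent bottle and bar it in

### The job

Push the tall white squeeze bottle that stands in front of the low metal dock across the worktop, without lifting it or tipping it over, through the open mouth of the dock until it stands upright against the dock's back stop. Then push the post of the retaining bar sideways until the bar is fully shut across the mouth in front of the bottle. Nothing is to be picked up: leave the dropper bottle, the weight and the loupe beside the dock where they stand, and finish clear of everything.

Things in the scene. Friction and masses are not known exactly. Their poses are not given: they have to be found in the camera images.
- bottle_centre (a point): Loose tall white squeeze bottle, red cap, bent spout, standing before the dock (one like it far back on the worktop is no part of the job). Point on its body's axis, 60 mm up; z along the axis. Body: cylinder 52 mm wide to 120 mm, cap 32 mm wide to 132 mm, spout (not solid) to 175 mm. About 0.18 kg. Pushed above 25 mm it may tip; tilt the tool, fingertips leading, to keep the gripper off it.
- dock: Low fixed aluminium fence, open at one side, no floor. Origin on the worktop under the axis of a bottle fully home. x points from the mouth to the back stop (the way in), y left, z up. Inner width 72 mm (y -36 to 36), back stop face at x = 26 mm, side walls 8 mm thick from x = -35 mm, 36 mm high.
- dock_mouth (a point): Middle of the dock's mouth at worktop height, dock x = -42 mm, on the line of the retaining bar; axes as the dock's. Left of the mouth the bar's channel (21 mm high, dock x -52 to -32 mm) runs to y = 126 mm; on the right, in front of the side wall (y -44 to -36 mm), is a keeper 31 mm high for the bar's end.
- retaining_bar (a joint): Steel bar that slides along the dock's -y across the mouth, in m: 0 = open (drawn back to the left), 0.082 = fully shut, its end in the keeper. 8 mm thick (dock x -46 to -38 mm), 10 to 24 mm above the worktop; open, its end is at dock y = 38 mm. About 1.5 N of friction; stays where it is left.
- bar_post (a point): Upright post on the retaining bar by which it is pushed; point on its axis 50 mm above the worktop. Steel pin 14 mm in diameter from 24 mm up, black cap 18 mm in diameter from 66 to 76 mm. It moves with the bar: dock x = -42 mm, dock y = 115 mm when open, 33 mm when shut. Axes as the dock's.
- dropper_bottle: Loose amber dropper bottle with a black bulb, 31 mm in diameter, 99 mm tall, to the right of the dock; origin at the centre of its underside. To be left alone.
- weight_200g: Loose grey metal balance weight with a knob top, 32 mm in diameter, 44 mm tall, to the right of the dock's mouth; origin at the centre of its underside. To be left alone.
- loupe: Loose black eye loupe, 36 mm in diameter, 34 mm tall, to the left of the dock; origin at the centre of its underside. To be left alone.
- solvent_bottle: The same bottle; origin on its underside, 5 mm beside the axis of the body. Use bottle_centre for its position.
There are look-alikes about, which are no part of the job. There is more than one size of the solvent_bottle; the one meant has the size given above.

How it is judged:
By the outcome, as a careful person would: the job done as asked, in the order asked, and still so for the second after the job is handed in, with the robot touching nothing.
It also fails if it takes over 58 s, if anything falls off the work surface, if the arm or the gripper's body presses on something with over 40 N, if the wrist force passes 120 N, or if a joint passes its speed limit or range.

### The arm

A 7-joint arm with a two-finger parallel gripper is mounted at the origin on a cart in front of the work surface, level with it; the furniture and walls round the work are solid. World frame = base frame: x ahead of the robot, y to its left, z up, the work surface at z = 0. Lengths are in m, angles in rad, forces in N, time in s.
With the tool pointing down it reaches from about 0.425 to 0.925 m from the base axis. Payload 6.8 kg.
Tool frame: the origin (TCP) lies on the centre line of the jaws, within the pads' length; the fingertips stand 17 mm ahead of it and the grasp point (between the pads) lies 2 mm behind it; z points along the fingers, x is the direction in which the jaws open and shut, and the axes are right-handed (so a half turn about z gives the same grasp; the last joint's range is limited). The gripper opens to 85 mm and grips with 20 to 120 N. Pads are 22 mm wide; open, the fingers measure 114 mm over their backs; the gripper's body (76 mm by 85 mm) begins 54 mm behind the grasp point. The pads swing forward as they close: fully open they stand 13 mm farther back than shut.
Start: joints at [-1.287, 0.477, 0.022, 1.555, -0.011, 1.109, -0.083], TCP at [0.258, 0.624, 0.248] pointing down, gripper open.
Joint ranges: [-2.96, 2.96], [-0.34, 2.1], [-1.41, 1.46], [0.24, 2.44], [-1.37, 4.51], [0.17, 1.92], [-2.96, 2.96]. Speed limits (rad/s): [2.39, 2.39, 3.14, 3.14, 3.14, 3.14, 3.14].

### API

Orientations are given as a rotation vector (axis times angle).
In Python, from bench import r gives the robot as it stands.
- The arm moves only by the tool arm_command, never from a script. Its argument "increments" is a list of rows, each a list of 3 entries, a list of its own where there are three numbers: the shift along the world's x, y, z in m, then the turn, a rotation vector about the world's x, y, z in rad, then the opening in per cent of the stroke, from 0 (shut) to 100 (fully open). A call has 1 to 10 rows; each row is the pose to reach, as a shift and turn from the pose commanded when the call began; what a row does not reach only later rows make up. A row lasts 1/10 s, in which the tool goes at most 50 mm and 8.59 degrees, less where a joint would pass 70% of its speed; a pose out of reach is approached as far as the arm can. A call with a gripper value outside its range is refused whole. The fingers move at their own pace and stop on an object; "newtons" is the grip in N (left out, the last holds). Time passes only in rows, so rows that repeat a pose let the fingers close. It gives the time, the measured TCP pose, the force and the opening at its end, in the units of the state.
- r.get_obs(): the state, without advancing time (a new reading comes with each control period).
- r.grab_frame(name): name is "scene" or "side" or "wrist"; returns the picture (420x560x3 uint8, blue, green, red); there is no depth.
- r.camera_model(name): a dict with "camera_matrix" (3x3 intrinsics, pixels), "camera_from_world" (4x4, takes a point from world to camera coordinates). Camera axes: x right, y down, z forward; pixel columns grow to the right and rows downward; lengths in m; the calibration is good to about 2 mm. A picture is of the moment at which its call begins: read the wrist's pose just before it. camera_model takes no time and is no camera call; for the wrist camera it gives the pose at the moment of the call.
- r.hand_in(): hands the job in, once; it reports no verdict.
The state is a dict: "clock": time; "joints": joint angles; "qvel": joint speeds; "tau": joint torques, N m; "tcp_pos": TCP position; "orientation": TCP orientation; "contact_force": force on the tool from outside, world axes, zero at the start; "moment": the same for the moment, N m; "grip_width": finger opening in m.
Only numpy, scipy, OpenCV 4.12 (cv2) and the standard library are available. Lean on these libraries where they do the work, as an engineer would, in place of code of your own. Each camera call takes 0.05 s, during which the arm holds its last target. There are 200 camera calls.

## Working session

There is one attempt and no reset: what is moved stays moved. The work goes in short steps, Python scripts to look and compute and a tool call to move; the robot and the scene stay as the last step left them, time stands still between calls to the robot, and variables do not carry over. Pictures are saved under pics/ and viewed, about 8 in all and at most 12, crops included, and the job is handed in when it is done.

Besides the shell and the picture viewer there is one more tool, called as name([rows], argument=value, ...), one row to a line, values as JSON. arm_command: Moves the arm, as the interface text tells. Its arguments: {"type":"object","properties":{"increments":{"type":"array","items":{"type":"array"}},"newtons":{"type":"number"}},"required":["increments"]}

```bash
mkdir -p pics; ls
python3 - <<'E'
from bench import r
import cv2
print({k:v for k,v in r.get_obs().items()})
for n in("scene","side"):
    cv2.imwrite(f"pics/{n}0.png",r.grab_frame(n)); m=r.camera_model(n); print(n,m)
E
```

```text
pics
{'clock': 0.0, 'joints': array([-1.28709846,  0.47781891,  0.02233596,  1.5564342 , -0.01149451,
        1.10931348, -0.08309664]), 'qvel': array([ 0.00075224, -0.00085989, -0.0013866 ,  0.00090001,  0.00090396,
       -0.00099076,  0.00195749]), 'tau': array([ 6.24529753e-05, -5.96474218e+01,  1.60768267e+00, -2.81194103e+01,
        1.24034329e-02,  9.33503208e-03, -3.04264027e-07]), 'tcp_pos': array([0.25754677, 0.62333127, 0.2473203 ]), 'orientation': array([ 2.61037647e+00,  1.74595817e+00, -2.27893146e-03]), 'contact_force': array([-0.03181685,  0.09396115, -0.60357996]), 'moment': array([-0.02817142, -0.09801923, -0.04824366]), 'grip_width': 0.08560554433768906}
scene {'camera_matrix': array([[471.95764944,   0.        , 279.12039168],
       [  0.        , 471.95764944, 203.18928664],
       [  0.        ,   0.        ,   1.        ]]), 'camera_from_world': array([[ 0.67855878, -0.7345036 , -0.00790256, -0.32819227],
       [-0.39610498, -0.3568324 , -0.84603279,  0.35550669],
       [ 0.61859424,  0.57721322, -0.53307229,  0.45040092],
       [ 0.        ,  0.        ,  0.        ,  1.        ]])}
side {'camera_matrix': array([[531.37220889,   0.        , 277.58516544],
       [  0.        , 531.37220889, 207.07167177],
       [  0.        ,   0.        ,   1.        ]]), 'camera_from_world': array([[ 9.99977056e-01, -1.57514861e-04,  6.77213926e-03,
        -5.96488559e-01],
       [ 3.48112289e-03, -8.45670630e-01, -5.33693796e-01,
         1.29879870e-01],
       [ 5.81106398e-03,  5.33705126e-01, -8.45650679e-01,
         8.27599810e-01],
       [ 0.00000000e+00,  0.00000000e+00,  0.00000000e+00,
         1.00000000e+00]])}
```

View pics/scene0.png

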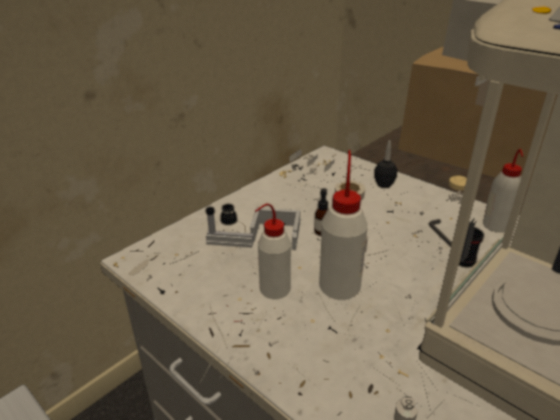

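View pics/side0.png

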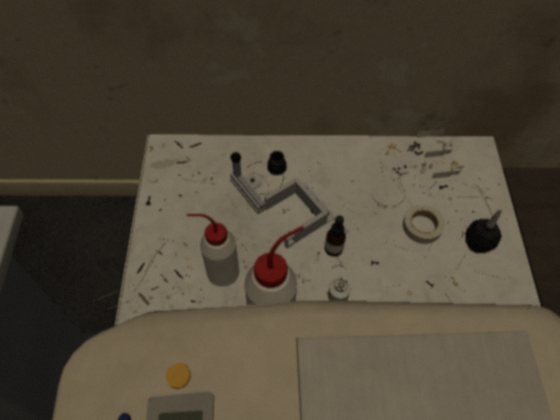

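Side view: the dock's mouth runs about (262,208)–(288,243), with the post at (236,160). There are three candidate bottles: a small one (side 218,250; scene 275,260), a big one (side 271,285; scene 342,245), and a far one (scene 503,200). Next I measure their sizes and look at an enlarged crop.

```bash
cat > h.py <<'E'
import numpy as np, cv2
from bench import r
def ray(n,uv,m=None):
    m=m or r.camera_model(n); T=m["camera_from_world"]; R=T[:3,:3]
    d=R.T@np.linalg.solve(m["camera_matrix"],[uv[0],uv[1],1.]); return -R.T@T[:3,3],d/np.linalg.norm(d)
def plane(n,uv,z,m=None):
    c,d=ray(n,uv,m); return c+d*(z-c[2])/d[2]
def tri(a,b):
    c1,d1=a;c2,d2=b
    s=np.linalg.lstsq(np.c_[d1,-d2],c2-c1,rcond=None)[0]
    p,q=c1+s[0]*d1,c2+s[1]*d2; return (p+q)/2,np.linalg.norm(p-q)
def proj(n,p,m=None):
    m=m or r.camera_model(n); T=m["camera_from_world"]; q=m["camera_matrix"]@(T[:3,:3]@np.asarray(p,float)+T[:3,3]); return q[:2]/q[2]
E
python3 - <<'E'
from h import *
np.set_printoptions(precision=4,suppress=True)
s=cv2.imread("pics/side0.png"); c=cv2.imread("pics/scene0.png")
for n,i in(("side",s),("scene",c)):
    print(n,"cam",ray(n,(280,210))[0])
    h=cv2.cvtColor(i,cv2.COLOR_BGR2HSV)
    m=(((h[...,0]<8)|(h[...,0]>172))&(h[...,1]>150)&(h[...,2]>60)).astype(np.uint8)
    m=cv2.morphologyEx(m,cv2.MORPH_OPEN,np.ones((7,7),np.uint8))
    k,l,st,ce=cv2.connectedComponentsWithStats(m)
    for j in range(1,k):print(st[j],ce[j])
# bottoms of bottles in scene (approx rim lowest pixel)
for uv in((275,297),(341,296)): print("near base",plane("scene",uv,0))
print("post top",tri(ray("scene",(210,210)),ray("side",(236,157))))
A=cv2.resize(s[130:310,170:370],None,fx=3,fy=3,interpolation=cv2.INTER_CUBIC)
B=cv2.resize(c[140:310,190:390],None,fx=3,fy=3,interpolation=cv2.INTER_CUBIC)
g=lambda i:np.clip(i.astype(float)*1.5,0,255).astype(np.uint8)
cv2.imwrite("pics/side_c.png",g(A));cv2.imwrite("pics/scene_c.png",g(B))
E
```

```text
side cam [ 0.5912 -0.332   0.7732]
[206 226  20  15 246] [215.4553 233.1504]
[255 256  32  26 623] [270.4831 268.8106]
scene cam [ 0.0849 -0.3742  0.5383]
[504 163  16  13 191] [511.4764 169.1937]
[333 189  27  24 553] [345.9982 200.8553]
[265 219  18  17 276] [273.5471 227.0109]
near base [0.4948 0.0194 0.    ]
near base [ 0.5688 -0.0586  0.    ]
post top (array([0.5268, 0.2104, 0.07  ]), np.float64(0.000533662202194779))
```

View pics/side_c.png

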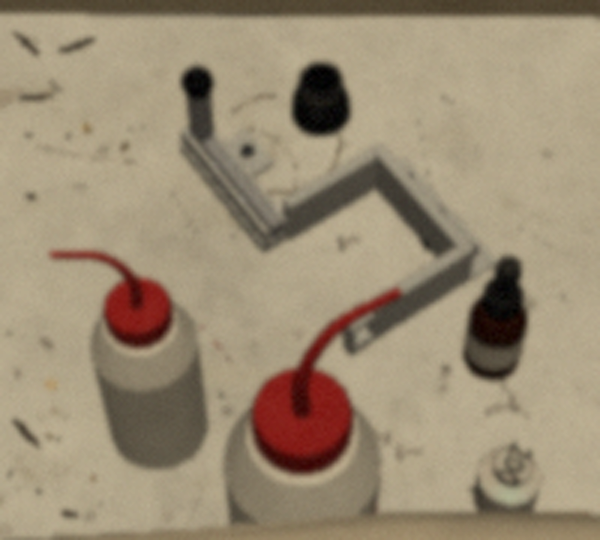

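View pics/scene_c.png

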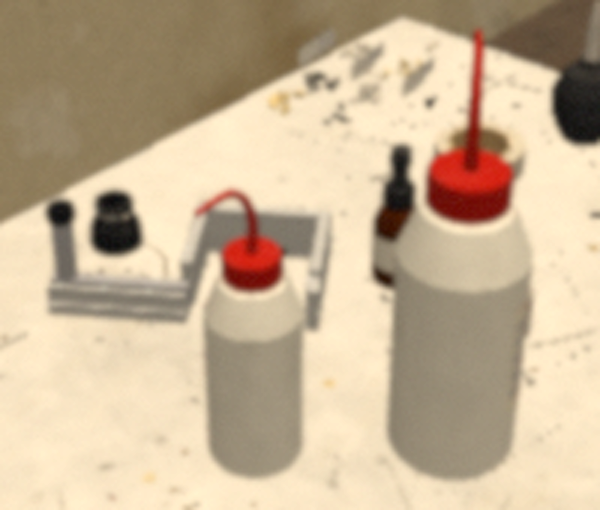

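The small bottle (scene 275,260) fits: it stands in front of the dock and its 52 mm width is checked below. The big one (342,245) is oversized and the far one (503,200) is excluded by the task. The weight is at side (339,288), the dropper at (335,240) and the loupe at (277,163).

Run:
```python
from h import *
np.set_printoptions(precision=4,suppress=True)
S=lambda u,v:(170+u/3,130+v/3); C=lambda u,v:(190+u/3,140+v/3)
T=lambda a,b:print(*tri(ray("scene",C(*a)),ray("side",S(*b))))
print("cap small top,big top, spout tip small");T((253,248),(138,305));T((471,170),(303,410));T((198,214),(52,254))
for n,p,w in (("small",(.508,.04,.06),(208,302)),("big",(.585,-.04,.06),(390,522))):
    m=r.camera_model("scene"); d=(m["camera_from_world"]@np.r_[p,1])[2]; print(n,"width",(w[1]-w[0])/3*d/m["camera_matrix"][0,0])
print("post");T((60,210),(197,80))
# dock points in side: pixel, dock xyz
P=[((378,163),(.026,.036,.036)),((466,250),(.026,-.036,.036))]
W=[tri(ray("scene",C(60,210)),ray("side",S(197,80)))[0]]; D=[(-.042,.115)]
for a,b in P: q=plane("side",S(*a),b[2]); W.append(q);D.append(b[:2]);print(q)
for nm,uv,z in (("backL outer",(378,148),.036),("backR outer",(484,247),.036),("keeper front R",(352,352),.0),("chan L front bottom",(183,150),0),("chan R front bottom",(266,250),0)): print(nm,plane("side",S(*uv),z))
W=np.array(W)[:,:2];D=np.array(D)
a,b=D-D.mean(0),W-W.mean(0); th=np.arctan2((a[:,0]*b[:,1]-a[:,1]*b[:,0]).sum(),(a*b).sum()); R=np.array([[np.cos(th),-np.sin(th)],[np.sin(th),np.cos(th)]])
t=W.mean(0)-R@D.mean(0); print("yaw",th,"origin",t,"res",(D@R.T+t-W))
for nm,p in (("back outer L",(.034,.044,.036)),("keeperFR",(-.05,-.044,0)),("chanL",(-.052,.126,0)),("chanR",(-.052,.036,0))): print(nm,np.r_[R@p[:2]+t,p[2]],(proj("side",np.r_[R@p[:2]+t,p[2]])-[170,130])*3)
for nm,uv,z in(("weight",(508,465),.04),("dropper",(509,268),.095),("loupe",(322,80),.034)): print(nm,plane("side",S(*uv),z),R.T@(plane("side",S(*uv),z)[:2]-t))
```

```text
cap small top,big top, spout tip small
[0.5102 0.0324 0.1325] 0.001026028524947501
[ 0.5872 -0.0422  0.1747] 0.000602031595027297
[0.4755 0.0363 0.1689] 0.0011890569954059668
small width 0.05017441154189675
big width 0.07059330394811009
post
[0.5264 0.2103 0.0705] 0.0001696782384183512
[0.6273 0.1788 0.036 ]
[0.6741 0.1216 0.036 ]
backL outer [0.6275 0.1891 0.036 ]
backR outer [0.684  0.1235 0.036 ]
keeper front R [0.6125 0.0779 0.    ]
chan L front bottom [ 0.5138  0.2126 -0.    ]
chan R front bottom [0.5642 0.1433 0.    ]
yaw 0.6040614314415913 origin [0.6283 0.1368] res [[ 0.002  -0.0027]
 [ 0.0019  0.0024]
 [-0.0039  0.0003]]
back outer L [0.6313 0.1923 0.036 ] [384.5347 143.4286]
keeperFR [0.6122 0.0722 0.    ] [351.4176 361.3438]
chanL [0.5139 0.2109 0.    ] [183.1679 152.2623]
chanR [0.5651 0.1369 0.    ] [267.2782 259.6202]
weight [ 0.6885 -0.0066  0.04  ] [-0.0319 -0.1522]
dropper [0.6883 0.0749 0.095 ] [ 0.0142 -0.085 ]
loupe [0.5959 0.2389 0.034 ] [0.0313 0.1025]
```

The small bottle is confirmed: cap top at 0.1325 m, width about 51 mm, at (0.510, 0.032). The dock origin is near (0.628, 0.137) with yaw about 0.63. I'll move above the dock for a closer look with the wrist camera, setting the jaws to about 30 mm.

arm_command([
  [[0.0145, -0.025, 0.004], [0, 0, -0.106], 35],
  [[0.029, -0.05, 0.008], [0, 0, -0.212], 35],
  [[0.0435, -0.075, 0.012], [0, 0, -0.318], 35],
  [[0.058, -0.1, 0.016], [0, 0, -0.424], 35],
  [[0.0725, -0.125, 0.02], [0, 0, -0.53], 35],
  [[0.087, -0.15, 0.024], [0, 0, -0.636], 35],
  [[0.1015, -0.175, 0.028], [0, 0, -0.742], 35],
  [[0.116, -0.2, 0.032], [0, 0, -0.848], 35],
  [[0.1305, -0.225, 0.036], [0, 0, -0.954], 35],
  [[0.145, -0.25, 0.04], [0, 0, -1.06], 35],
])

```text
clock: 1.1
tcp_pos: [0.403, 0.3726, 0.2882]
orientation: [3.136, 0.18, -0.001]
contact_force: [-0.3, -0.3, 0.1]
grip_width: 0.0296
```

arm_command([
  [[0.0145, -0.025, 0.004], [0, 0, -0.106], 35],
  [[0.029, -0.05, 0.008], [0, 0, -0.212], 35],
  [[0.0435, -0.075, 0.012], [0, 0, -0.318], 35],
  [[0.058, -0.1, 0.016], [0, 0, -0.424], 35],
  [[0.0725, -0.125, 0.02], [0, 0, -0.53], 35],
  [[0.087, -0.15, 0.024], [0, 0, -0.636], 35],
  [[0.1015, -0.175, 0.028], [0, 0, -0.742], 35],
  [[0.116, -0.2, 0.032], [0, 0, -0.848], 35],
  [[0.1305, -0.225, 0.036], [0, 0, -0.954], 35],
  [[0.145, -0.25, 0.04], [0, 0, -1.06], 35],
])

```text
clock: 2.1
tcp_pos: [0.5479, 0.1228, 0.3282]
orientation: [2.797, -1.43, -0.001]
contact_force: [0.4, 0.2, 0.2]
grip_width: 0.0298
```

Run:
```python
from h import *
import pickle
np.set_printoptions(precision=4,suppress=True)
o=r.get_obs();print(o["clock"],o["joints"],o["tcp_pos"],o["orientation"],o["contact_force"],o["grip_width"])
m=r.camera_model("wrist");i=r.grab_frame("wrist");pickle.dump(m,open("w1.pkl","wb"));cv2.imwrite("pics/w1.png",i);cv2.imwrite("pics/w1v.png",np.clip(i.astype(float)*1.4,0,255).astype(np.uint8))
print(ray("wrist",(280,210),m))
for p in((.51,.032,.13),(.628,.137,0),(.526,.210,.071)):print(proj("wrist",p,m))
```

```text
2.1 [-0.8507  0.246   0.6347  1.7639 -0.1567  1.1831 -1.116 ] [0.5479 0.1228 0.3282] [ 2.7969 -1.4299 -0.0008] [0.3546 0.2208 0.1603] 0.029769044369974733
(array([0.6116, 0.1683, 0.4532]), array([-0.2438, -0.164 , -0.9559]))
[332.5999 268.0121]
[311.1845 107.8982]
[206.7491 146.8349]
```

View pics/w1v.png

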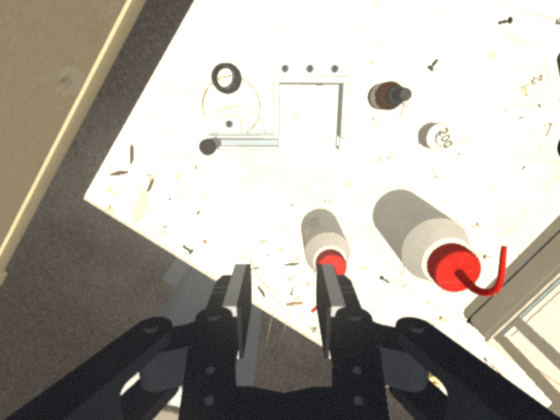

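The wrist picture shows the dock from above: mouth near (280..345,145), post (208,146), bottle cap (332,265), weight (440,138), dropper (390,95), loupe (227,77). An enlarged crop of the dock will refine its pose.

Run:
```python
import cv2,numpy as np
i=cv2.imread("pics/w1.png")[55:165,190:360]
cv2.imwrite("pics/w1c.png",cv2.resize(i,None,fx=4.5,fy=4.5,interpolation=cv2.INTER_CUBIC))
```

```text
(no output)
```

View pics/w1c.png

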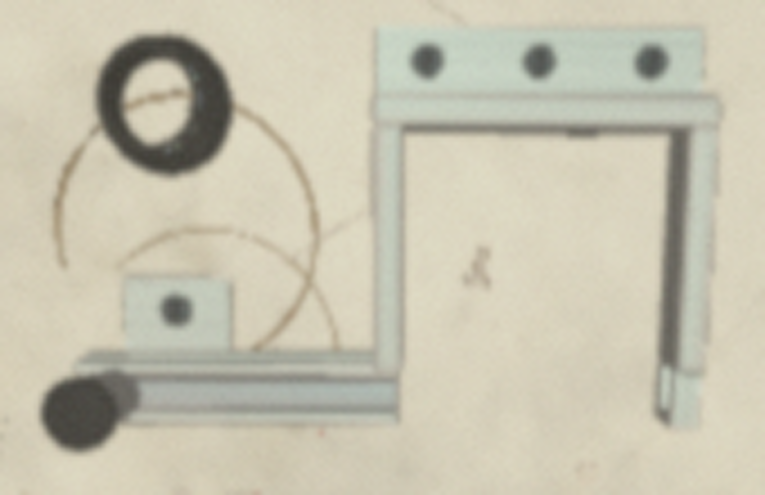

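```bash
cat >> h.py <<'E'
def fit(D,W):
    D,W=np.array(D),np.array(W);a,b=D-D.mean(0),W-W.mean(0)
    th=np.arctan2((a[:,0]*b[:,1]-a[:,1]*b[:,0]).sum(),(a*b).sum());c,s=np.cos(th),np.sin(th);R=np.array([[c,-s],[s,c]]);t=W.mean(0)-R@D.mean(0)
    return th,R,t,D@R.T+t-W
E
python3 - <<'E'
from h import *
import pickle
np.set_printoptions(precision=4,suppress=True)
m=pickle.load(open("w1.pkl","rb"))
X=lambda u,v:(190+u/4.5,55+v/4.5)
L=[((402,127),.036,(.026,.036)),((688,127),.036,(.026,-.036)),((402,370),.036,(-.035,.036)),((682,370),.036,(-.035,-.036)),((80,413),.076,(-.042,.115))]
W=[plane("wrist",X(*a),z,m)[:2] for a,z,_ in L]
th,R,t,res=fit([l[2] for l in L],W);print("yaw",th,"orig",t);print(res)
i=cv2.imread("pics/w1.png");h=cv2.cvtColor(i,cv2.COLOR_BGR2HSV)
M=(((h[...,0]<8)|(h[...,0]>172))&(h[...,1]>150)&(h[...,2]>60)).astype(np.uint8);M[:,380:]=0
M=cv2.morphologyEx(M,cv2.MORPH_OPEN,np.ones((7,7),np.uint8));k,l,st,ce=cv2.connectedComponentsWithStats(M)
for j in range(1,k):
    p=plane("wrist",ce[j],.130,m);print("cap",st[j],ce[j],p,R.T@(p[:2]-t))
for n,p in(("side/scene cap",(.5102,.0324)),("big",(.5872,-.0422))):print(n,R.T@(np.array(p)-t))
for n,d in(("mouth",(-.042,0)),("post",(-.042,.115)),("shut",(-.042,.033))):print(n,R@d+t)
print("inaxis",R[:,0])
E
```

```text
yaw 0.6248365837719272 orig [0.6278 0.1404]
[[ 0.001  -0.0001]
 [ 0.001  -0.0001]
 [ 0.0002 -0.0009]
 [-0.0008  0.0006]
 [-0.0013  0.0005]]
cap [324 254  21  20 271] [335.5498 262.2952] [0.5169 0.0336 0.13  ] [-0.1524 -0.0218]
side/scene cap [-0.1586 -0.0188]
big [-0.1398 -0.1243]
mouth [0.5937 0.1158]
post [0.5265 0.2091]
shut [0.5744 0.1426]
inaxis [0.8111 0.585 ]
```

Dock fit is within about 1 mm. The bottle sits at dock (-0.157, -0.020). I'll go behind it and tilt the tool 40° with the fingertips leading.

arm_command([
  [[-0.012, -0.017, 0], [0.051, -0.071, 0], 35],
  [[-0.024, -0.034, 0], [0.102, -0.142, 0], 35],
  [[-0.036, -0.05, 0], [0.154, -0.213, 0], 35],
  [[-0.048, -0.067, 0], [0.205, -0.284, 0], 35],
  [[-0.06, -0.084, 0], [0.256, -0.355, 0], 35],
  [[-0.072, -0.1, 0], [0.308, -0.426, 0], 35],
  [[-0.084, -0.117, 0], [0.359, -0.497, 0], 35],
  [[-0.095, -0.133, 0], [0.41, -0.568, 0], 35],
  [[-0.095, -0.133, 0], [0.41, -0.568, 0], 35],
])

```text
clock: 3.05
tcp_pos: [0.4505, -0.0106, 0.3263]
orientation: [-2.214, 1.13, -0.414]
contact_force: [0.0, -0.7, -0.4]
grip_width: 0.03
```

arm_command([
  [[0, 0, -0.03], [0, 0, 0], 35],
  [[0, 0, -0.06], [0, 0, 0], 35],
  [[0, 0, -0.09], [0, 0, 0], 35],
  [[0, 0, -0.12], [0, 0, 0], 35],
  [[0, 0, -0.15], [0, 0, 0], 35],
  [[0, 0, -0.18], [0, 0, 0], 35],
  [[0, 0, -0.21], [0, 0, 0], 35],
  [[0, 0, -0.23], [0, 0, 0], 35],
])

```text
clock: 3.85
tcp_pos: [0.4722, -0.0177, 0.2177]
orientation: [-2.241, 1.138, -0.394]
contact_force: [0.6, 0.9, -1.3]
grip_width: 0.0301
```

Run:
```python
from h import *
from scipy.spatial.transform import Rotation as Ro
np.set_printoptions(precision=4,suppress=True)
o=r.get_obs();print(o["clock"],o["joints"],o["tcp_pos"],o["contact_force"]);print(Ro.from_rotvec(o["orientation"]).as_matrix())
for n in("side","scene"):cv2.imwrite(f"pics/{n}1.png",r.grab_frame(n))
```

```text
3.85 [-1.3409 -0.3367  1.455   2.4352 -0.4956  0.2998 -0.3069] [ 0.4722 -0.0177  0.2177] [ 0.5841  0.8886 -1.3428]
[[ 0.5907 -0.6327  0.5008]
 [-0.8069 -0.4611  0.3692]
 [-0.0027 -0.6222 -0.7829]]
```

View pics/side1.png

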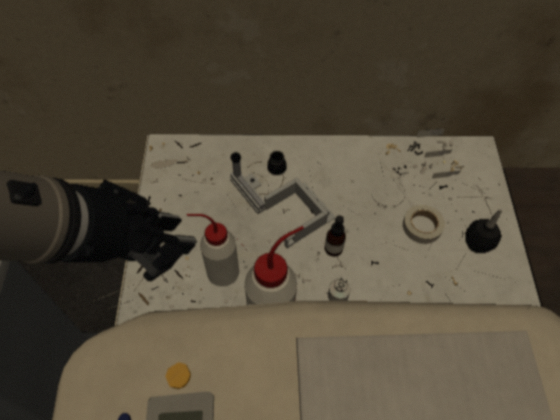

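The pose wasn't reached: j2, j3 and j4 are at their limits because the elbow swung sideways, and the tool is still clear of the bottle. I'll fit a simple kinematic model from the states so far to pick a tilt and heading the arm can reach.

```bash
cat > kin.py <<'E'
import numpy as np, itertools
from scipy.optimize import least_squares
from scipy.spatial.transform import Rotation as Ro
Q=np.array([[-1.28709846,.47781891,.02233596,1.5564342,-.01149451,1.10931348,-.08309664],[-.8507,.246,.6347,1.7639,-.1567,1.1831,-1.116],[-1.3409,-.3367,1.455,2.4352,-.4956,.2998,-.3069]])
P=np.array([[.25754677,.62333127,.2473203],[.5479,.1228,.3282],[.4722,-.0177,.2177]])
V=[[2.61037647,1.74595817,-.00227893],[2.7969,-1.4299,-.0008]]
O=[Ro.from_rotvec(v).as_matrix() for v in V]+[np.array([[.5907,-.6327,.5008],[-.8069,-.4611,.3692],[-.0027,-.6222,-.7829]])]
z=lambda a:Ro.from_euler('z',a).as_matrix(); y=lambda a:Ro.from_euler('y',a).as_matrix()
def fk(q,p,s):
    d1,L1,L2,L3,o1,o3,o5,o7,b1,b2,a1,a2=p
    R=z(s[0]*q[0]+o1);T=np.array([0,0,d1])+R@[0,b1,0]
    R=R@y(q[1])@z(s[1]*q[2]+o3);T=T+R@[a1,b2,L1]
    R=R@y(q[3])@z(s[2]*q[4]+o5);T=T+R@[a2,0,L2]
    R=R@y(q[5])@z(s[3]*q[6]+o7);return T+R@[0,0,L3],R
def best():
    out=[]
    for s in itertools.product((1,-1),repeat=4):
        for o1 in (0,np.pi):
            f=lambda p:np.concatenate([np.r_[(fk(q,p,s)[0]-x)*5,(fk(q,p,s)[1]-R).ravel()] for q,x,R in zip(Q,P,O)]+[p[4:8]*0,(p[8:]*.02)])
            r=least_squares(f,[.3,.42,.35,.3,o1,0,0,0,0,0,0,0]);out.append((r.cost,s,r.x))
    return min(out,key=lambda t:t[0])
if __name__=="__main__":
    np.set_printoptions(precision=4,suppress=True)
    c,s,p=best();print(c,s,p)
    for q,x in zip(Q,P):print(fk(q,p,s)[0]-x)
    np.savez("kin.npz",s=s,p=p)
E
python3 kin.py
```

```text
4.120453429365888e-07 (-1, -1, -1, -1) [ 0.2872  0.5419  0.4727  0.3101  6.2832  0.     -0.      3.1417 -0.0305
 -0.0318 -0.0002  0.0001]
[ 0. -0. -0.]
[-0.  0.  0.]
[ 0.  0. -0.]
```

```bash
cat > plan.py <<'E'
from kin import *
k=np.load("kin.npz");s,p=k["s"],k["p"]
lo=np.array([-2.96,-.34,-1.41,.24,-1.37,.17,-2.96]);hi=np.array([2.96,2.1,1.46,2.44,4.51,1.92,2.96])
th0=.625;o=np.array([.6278,.1404])
def W(d): c,q=np.cos(th0),np.sin(th0);return o+np.array([c*d[0]-q*d[1],q*d[0]+c*d[1]])
def tool(psi,t,sg=1):
    h=np.array([np.cos(psi),np.sin(psi),0]);a=np.sin(t)*h-np.cos(t)*np.array([0,0,1]);x=sg*np.array([np.sin(psi),-np.cos(psi),0]);return np.c_[x,np.cross(a,x),a]
def ik(X,R,q0,w=1e-3):
    f=lambda q:np.r_[(fk(q,p,s)[0]-X)*5,Ro.from_matrix(fk(q,p,s)[1].T@R).as_rotvec(),w*(q-q0)]
    r=least_squares(f,np.clip(q0,lo+.03,hi-.03),bounds=(lo+.02,hi-.02));return r.x,np.linalg.norm(fk(r.x,p,s)[0]-X)*1e3,np.degrees(np.linalg.norm(Ro.from_matrix(fk(r.x,p,s)[1].T@R).as_rotvec()))
E
python3 - <<'E'
from plan import *
np.set_printoptions(precision=2,suppress=True)
for sg in(1,-1):
  for psi in(.625,.9,1.2):
    for t in(.3,.4,.5,.6,.7):
      for dx in(-.22,-.10,-.04):
        # place TCP so that contact ~ fixed
        X=np.r_[W((dx,-.02 if dx<-.15 else 0)),.03]
        b=min((ik(X,tool(psi,t,sg),np.array([a,.2,e,2.,f,.6,g]))for a,e in((0,0),(-1,1),(.6,-1)) for f in(0,1.5,3) for g in(-1.,1.)),key=lambda b:b[1]+b[2])
        print(sg,psi,t,dx,"err",round(b[1],1),round(b[2],1),b[0] if b[1]+b[2]<1 else "")
E
```

```text
1 0.625 0.3 -0.22 err 0.0 0.0 [ 0.62  0.56 -0.74  2.33  0.98  0.23 -1.88]
1 0.625 0.3 -0.1 err 0.0 0.0 [ 0.21  0.57 -0.48  2.16  0.59  0.23 -1.68]
1 0.625 0.3 -0.04 err 0.0 0.0 [ 0.14  0.62 -0.48  2.04  0.57  0.29 -1.69]
1 0.625 0.4 -0.22 err 0.0 0.0 [ 0.76  0.61 -0.85  2.37  1.48  0.19 -2.32]
1 0.625 0.4 -0.1 err 0.0 0.0 [ 0.39  0.62 -0.67  2.21  1.25  0.19 -2.27]
1 0.625 0.4 -0.04 err 0.0 0.0 [ 0.36  0.69 -0.73  2.09  1.16  0.29 -2.2 ]
1 0.625 0.5 -0.22 err 0.0 0.0 [ 1.11  0.91 -1.25  2.4   1.73  0.49 -2.38]
1 0.625 0.5 -0.1 err 0.0 0.0 [-0.84  0.82  0.93  2.34  4.34  0.86  0.64]
1 0.625 0.5 -0.04 err 0.0 0.0 [-0.89  0.86  0.93  2.23  4.38  0.84  0.49]
1 0.625 0.6 -0.22 err 1.3 0.5 
1 0.625 0.6 -0.1 err 0.0 0.0 [ 0.26  0.59 -0.42  2.32  3.49  0.25  1.8 ]
1 0.625 0.6 -0.04 err 0.0 0.0 [ 0.15  0.62 -0.38  2.21  3.47  0.2   1.75]
1 0.625 0.7 -0.22 err 5.5 2.3 
1 0.625 0.7 -0.1 err 0.0 0.0 [-0.01  0.6  -0.07  2.38  3.79  0.54  1.47]
1 0.625 0.7 -0.04 err 0.0 0.0 [-0.06  0.63 -0.1   2.27  3.75  0.46  1.43]
1 0.9 0.3 -0.22 err 0.0 0.0 [ 0.83  0.68 -0.96  2.27  0.91  0.38 -1.47]
1 0.9 0.3
[... 4582 characters left out ...]
.0 [-0.61  0.75  0.66  2.04 -1.35  0.8  -2.5 ]
-1 1.2 0.5 -0.22 err 0.0 0.0 [ 0.16  0.54  0.04  2.28 -1.2   0.55 -2.2 ]
-1 1.2 0.5 -0.1 err 0.0 0.0 [-0.01  0.6   0.    2.14 -1.18  0.5  -2.44]
-1 1.2 0.5 -0.04 err 0.0 0.0 [ 0.67  0.91 -1.01  1.98  0.7   0.43  2.12]
-1 1.2 0.6 -0.22 err 0.0 0.0 [ 0.26  0.58 -0.01  2.28 -1.28  0.62 -2.06]
-1 1.2 0.6 -0.1 err 0.0 0.0 [ 0.11  0.62 -0.09  2.15 -1.29  0.54 -2.27]
-1 1.2 0.6 -0.04 err 0.0 0.0 [ 0.04  0.66 -0.09  2.04 -1.24  0.53 -2.41]
-1 1.2 0.7 -0.22 err 0.0 0.0 [ 0.77  0.69 -0.54  2.25 -0.99  0.44 -2.24]
-1 1.2 0.7 -0.1 err 0.0 0.0 [ 0.55  0.73 -0.57  2.13 -1.04  0.36 -2.39]
-1 1.2 0.7 -0.04 err 0.0 0.0 [ 0.15  0.7  -0.17  2.05 -1.35  0.56 -2.24]
```

The model fits exactly. Reaching the bottle needs the elbow on the other side (j3 < 0), with a tilt near 0.6 and a heading near 0.85. I'll check whether a plain pseudo-inverse reproduces the joints seen, then use it to pick a path.

```bash
cat >> plan.py <<'E'
def jac(q,e=1e-6):
    X,R=fk(q,p,s);J=[]
    for i in range(7):
        d=q.copy();d[i]+=e;Y,S=fk(d,p,s);J.append(np.r_[(Y-X)/e,Ro.from_matrix(S@R.T).as_rotvec()/e])
    return np.array(J).T
def sim(q,dX,rv,rows,sub=4,lam=.0,null=None,kn=0.):
    q=np.array(q,float);X0,R0=fk(q,p,s);dX=np.array(dX);rv=np.array(rv);n=rows*sub
    for i in range(1,n+1):
        Xt=X0+dX*i/n;Rt=Ro.from_rotvec(rv*i/n).as_matrix()@R0
        for _ in range(2):
            X,R=fk(q,p,s);e=np.r_[Xt-X,Ro.from_matrix(Rt@R.T).as_rotvec()]
            J=jac(q);Jp=J.T@np.linalg.inv(J@J.T+lam**2*np.eye(6));dq=Jp@e
            if null is not None:dq=dq+(np.eye(7)-Jp@J)@(kn/sub*(null-q))
            q=np.clip(q+dq,lo,hi)
    X,R=fk(q,p,s);return q,np.linalg.norm(X-X0-dX)*1e3
E
python3 - <<'E'
from plan import *
np.set_printoptions(precision=3,suppress=True)
for lam in(0,.05):
    q,e=sim(Q[0],(.29,-.5,.08),(0,0,-2.12),20,lam=lam);print(lam,"sim",q,e,"meas",Q[1])
    q,e=sim(Q[1],(-.095,-.133,0),(.41,-.568,0),9,lam=lam);print(q,e);q,e=sim(q,(0,0,-.23),(0,0,0),8,lam=lam);print("sim",q,e,"meas",Q[2])
E
```

```text
0 sim [-0.849  0.246  0.633  1.765 -0.158  1.182 -1.112] 3.7998309708312755e-06 meas [-0.851  0.246  0.635  1.764 -0.157  1.183 -1.116]
[-0.799 -0.34   0.807  2.342 -0.255  0.531 -0.71 ] 19.449046014556128
sim [-1.808 -0.34   1.46   2.44  -0.251  0.17  -0.467] 229.5650766630151 meas [-1.341 -0.337  1.455  2.435 -0.496  0.3   -0.307]
0.05 sim [-0.849  0.246  0.633  1.765 -0.158  1.181 -1.112] 0.003976981466048889 meas [-0.851  0.246  0.635  1.764 -0.157  1.183 -1.116]
[-0.8   -0.34   0.808  2.342 -0.255  0.531 -0.71 ] 19.41694444689546
sim [-1.805 -0.34   1.46   2.44  -0.256  0.17  -0.459] 228.86509692983088 meas [-1.341 -0.337  1.455  2.435 -0.496  0.3   -0.307]
```

```bash
cat > search.py <<'E'
from plan import *
import sys,time
from multiprocessing import Pool
q0=Q[2]
B=np.array([.512,.033])
def seg(q,X,R,n):
    X0,R0=fk(q,p,s);rv=Ro.from_matrix(R@R0.T).as_rotvec();mg=[]
    for i in range(1,n+1):
        Xt=X0+(X-X0)*i/n;Rt=Ro.from_rotvec(rv*i/n).as_matrix()@R0
        a,b=fk(q,p,s);q=q+np.linalg.pinv(jac(q))@np.r_[Xt-a,Ro.from_matrix(Rt@b.T).as_rotvec()]
        mg.append(min((q-lo).min(),(hi-q).min()))
    return q,mg
def trial(seed):
    g=np.random.default_rng(seed);sg=g.choice([1,-1]);psi=g.uniform(.65,1.05);t=g.uniform(.48,.62)
    h=np.array([np.cos(psi),np.sin(psi)]);R=tool(psi,t,sg);q=q0.copy();V=[];M=[]
    for _ in range(2):
        X=np.r_[g.uniform(.4,.6),g.uniform(0,.45),g.uniform(.3,.42)];a=g.uniform(-np.pi,np.pi);tt=g.uniform(-.3,.4);V.append((X,a,tt))
        q,m=seg(q,X,tool(a,tt),10);M.append(m)
        if len(M)==2 and min(M[1])<.02:return -9,seed,None
    for X,n in((np.r_[B-.075*h,.2],8),(np.r_[B-.075*h,.025],6),(np.r_[o-.042*h,.025],8)):
        q,m=seg(q,X,R,n);M.append(m)
        if min(m)<.0:return -9,seed,None
    return min([min(M[0][4:])]+[min(m) for m in M[1:]]),seed,(sg,psi,t,V,q)
if __name__=="__main__":
    with Pool() as P_: L=P_.map(trial,range(int(sys.argv[1])),chunksize=8)
    L=sorted([l for l in L if l[2]],key=lambda l:-l[0]);print(len(L))
    np.set_printoptions(precision=3,suppress=True)
    for l in L[:5]:print(l)
E
nproc; time timeout 400 python3 search.py 3000
```

```text
4
9
(np.float64(0.09993268381367024), 2658, (np.int64(1), 0.9816092671245835, 0.4894062107071344, [(array([0.508, 0.071, 0.371]), -0.5157735065657678, 0.3821116491519391), (array([0.468, 0.437, 0.407]), 2.5817718226133852, -0.25277239626987796)], array([ 0.085,  0.635, -0.22 ,  2.061, -1.052,  0.289,  0.333])))
(np.float64(0.09324360373424279), 141, (np.int64(1), 1.0489453015623185, 0.48025857267374084, [(array([0.436, 0.243, 0.372]), -0.7277160099662647, -0.09401964927853848), (array([0.507, 0.35 , 0.388]), -0.6062274958961731, -0.24279314766013782)], array([-0.115,  0.636,  0.045,  2.047, -1.209,  0.448,  0.507])))
(np.float64(0.07283955880329507), 1220, (np.int64(1), 1.0038548628784203, 0.4989546319697425, [(array([0.41 , 0.152, 0.409]), 0.5367804834757184, 0.3135142543281993), (array([0.534, 0.245, 0.349]), -0.541551647013153, -0.2818250790314852)], array([-0.022,  0.632, -0.074,  2.064, -1.219,  0.373,  0.497])))
(np.float64(0.0487043248897171), 154, (np.int64(1), 0.9137879634804174, 0.5086111899797364, [(array([0.44 , 0.408, 0.309]), 0.1627862195250538, 0.3128806438546385), (array([0.579, 0.099, 0.349]), 3.0201428756226134, 0.29817052411825645)], array([ 0.104,  0.631, -0.252,  2.091, -1.215,  0.238,  0.435])))
(np.float64(0.03048449817158924), 1180, (np.int64(1), 0.9784479374319067, 0.5325237985274798, [(array([0.527, 0.114, 0.399]), -0.7296038122185444, 0.3201833014458288), (array([0.579, 0.435, 0.387]), 0.9775780102582683, -0.18415340669652486)], array([ 0.244,  0.665, -0.397,  2.067, -0.984,  0.22 ,  0.316])))
real	1m23.046s
user	5m15.810s
sys	0m0.331s
```

```bash
cat > climb.py <<'E'
from search import *
def ev(v):
    psi,t,pe=v[:3];R=tool(psi,t);h=np.array([np.cos(psi),np.sin(psi)]);he=np.array([np.cos(pe),np.sin(pe)]);q=q0.copy();m=[]
    for k in(3,8):
        q,a=seg(q,v[k:k+3],tool(v[k+3],v[k+4]),10);m+=a[5:] if k==3 else a
    for X,Rt,n in((np.r_[B-.075*h,.2],R,8),(np.r_[B-.075*h,.025],R,5),(np.r_[o-.042*he,.025],tool(pe,t),7)):
        q,a=seg(q,X,Rt,n);m+=a
    mg=min(m)
    return 10*min(mg,.05)-max(0,psi-.75)-1.0*max(0,pe-.7)-2*max(0,.56-t),mg,q
def run(seed):
    g=np.random.default_rng(seed);_,_,(sg,psi,t,V,_q)=trial([2658,141,154,1180][seed%4])
    v=np.r_[psi,t,psi,V[0][0],V[0][1:],V[1][0],V[1][1:]];b=ev(v);S=np.array([.06,.03,.06,.05,.08,.03,.3,.1,.05,.08,.03,.3,.1]);t0=time.time();sc=1.
    while time.time()-t0<240:
        w=v+g.normal(size=13)*S*sc*(g.random(13)<.5)
        w[[3,8]]=np.clip(w[[3,8]],.4,.62);w[[4,9]]=np.clip(w[[4,9]],-.05,.5);w[[5,10]]=np.clip(w[[5,10]],.3,.45);w[1]=min(w[1],.62)
        e=ev(w)
        if e[0]>b[0]:v,b=w,e;sc=min(1,sc*1.3)
        else:sc=max(.1,sc*.98)
    return b,v
if __name__=="__main__":
    np.set_printoptions(precision=3,suppress=True)
    with Pool(4) as P_:
        for b,v in P_.map(run,range(4)):print(b,v)
E
OMP_NUM_THREADS=1 python3 climb.py
```

```text
(np.float64(0.03949196321303394), np.float64(0.04996023228553376), array([ 0.161,  0.645, -0.301,  2.087, -1.23 ,  0.242,  0.501])) [ 0.918  0.535  0.942  0.495  0.026  0.362 -0.368  0.457  0.505  0.5
  0.407  2.696 -0.139]
(np.float64(0.05362790160921149), np.float64(0.04991180177012222), array([ 0.216,  0.661, -0.35 ,  2.083, -1.229,  0.246,  0.549])) [ 0.927  0.56   0.968  0.404  0.134  0.436 -0.818 -0.069  0.616  0.257
  0.386 -0.488 -0.552]
(np.float64(0.030404655009120374), np.float64(0.05004171360483717), array([ 0.102,  0.631, -0.251,  2.093, -1.236,  0.237,  0.451])) [0.911 0.51  0.91  0.439 0.414 0.306 0.169 0.305 0.576 0.069 0.34  3.191
 0.298]
(np.float64(0.05569797705820445), np.float64(0.05043763272583662), array([ 0.221,  0.661, -0.359,  2.087, -1.251,  0.234,  0.561])) [ 0.938  0.56   0.956  0.53   0.134  0.384 -0.703  0.293  0.491  0.434
  0.336  1.231 -0.376]
```

Run:
```python
from search import *
from h import plane
np.set_printoptions(precision=3,suppress=True)
print("wall at floor",[plane("side",(60,187),z) for z in(-.5,-.8)], "table back edge",plane("side",(300,135),0))
def Rt(psi,t,phi):return tool(psi,t)@z(phi)
def ev(VV,psi,t,phi):
    q=q0.copy()
    R=Rt(psi,t,phi);h=np.array([np.cos(psi),np.sin(psi)])
    for X,a,tt in VV:
        X0,R0=fk(q,p,s);rv=Ro.from_matrix(tool(a,tt)@R0.T).as_rotvec();print("  d",np.array(X)-X0,rv)
        q,m=seg(q,np.array(X),tool(a,tt),14);print("  ",q,min(m[7:]))
    for X in(np.r_[B-.075*h,.2],np.r_[B-.075*h,.025],np.r_[o-.042*h,.025]):
        q,m=seg(q,X,R,8);print(q,min(m))
for phi in(0,.17):
    print("#4",phi);ev([((.53,.134,.384),-.703,.293),((.491,.434,.336),1.231,-.376)],.94,.55,phi)
    print("#2",phi);ev([((.404,.134,.436),-.818,-.069),((.616,.257,.386),-.488,-.552)],.94,.55,phi)
```

```text
wall at floor [array([-0.029,  0.538, -0.5  ]), array([-0.176,  0.743, -0.8  ])] table back edge [0.639 0.317 0.   ]
#4 0
  d [0.058 0.152 0.166] [ 0.012  0.408 -1.318]
   [-0.455  0.089 -0.072  1.795  0.308  1.174 -2.907] 0.053041462263363925
  d [-0.038  0.3   -0.048] [-0.203  0.756  1.85 ]
   [-0.641  0.61  -0.41   1.219  0.307  1.727 -1.377] 0.19258431244571428
[ 0.515  0.161 -0.285  2.263 -0.864  0.621  0.293] 0.17655012626707745
[ 0.676  0.599 -0.503  2.316 -1.229  0.253  0.841] 0.0827420244760507
[ 0.225  0.659 -0.373  2.089 -1.216  0.212  0.508] 0.026645643463694635
#2 0
  d [-0.068  0.152  0.218] [ 0.072  0.803 -1.377]
   [-0.406 -0.063 -0.014  1.808 -0.065  1.421 -2.797] 0.1632789974967337
  d [ 0.212  0.123 -0.05 ] [0.297 0.385 0.321]
   [-0.308  0.614 -0.009  1.127 -0.392  1.786 -2.384] 0.13381186634048525
[ 0.404  0.148 -0.177  2.272 -0.858  0.611  0.273] 0.16770299868509886
[ 0.599  0.582 -0.412  2.32  -1.324  0.299  0.924] 0.046021918775525084
[ 0.186  0.651 -0.325  2.092 -1.283  0.237  0.563] 0.0213721778008249
#4 0.17
  d [0.058 0.152 0.166] [ 0.012  0.408 -1.318]
  
[... 175 characters left out ...]
] 0.19258431244571428
[ 0.5    0.161 -0.27   2.263 -0.855  0.623  0.114] 0.17702535399363617
[ 0.67   0.598 -0.495  2.316 -1.237  0.256  0.678] 0.08648097273986907
[ 0.221  0.658 -0.37   2.089 -1.222  0.214  0.343] 0.02930602996076523
#2 0.17
  d [-0.068  0.152  0.218] [ 0.072  0.803 -1.377]
   [-0.406 -0.063 -0.014  1.808 -0.065  1.421 -2.797] 0.1632789974967337
  d [ 0.212  0.123 -0.05 ] [0.297 0.385 0.321]
   [-0.308  0.614 -0.009  1.127 -0.392  1.786 -2.384] 0.13381186634048525
[ 0.382  0.148 -0.154  2.271 -0.851  0.618  0.096] 0.16854307058273577
[ 0.583  0.579 -0.393  2.321 -1.339  0.309  0.766] 0.030891378876946263
[ 0.178  0.65  -0.316  2.092 -1.294  0.242  0.402] 0.00611731428368012
```

arm_command([
  [[0, 0, 0.03], [0, 0, 0], 23],
  [[0, 0, 0.06], [0, 0, 0], 23],
])

```text
clock: 4.15
tcp_pos: [0.4722, -0.0178, 0.2706]
orientation: [-2.239, 1.138, -0.393]
contact_force: [0.2, -0.7, 0.5]
grip_width: 0.0194
```

Run:
```python
from h import *
np.set_printoptions(precision=4,suppress=True)
o=r.get_obs();print(o["clock"],o["joints"],o["tcp_pos"],o["orientation"])
```

```text
4.15 [-1.0033 -0.2736  1.1102  2.3736 -0.5141  0.448  -0.37  ] [ 0.4722 -0.0178  0.2706] [-2.2394  1.138  -0.3928]
```

```bash
cat > climb2.py <<'E'
import search
from search import *
from bench import r
search.q0=q0=np.array(r.get_obs()["joints"])
def ev(v,full=False):
    psi,t=v[:2];R=tool(psi,t)@z(.17);h=np.array([np.cos(psi),np.sin(psi)]);q=q0.copy();m=[];out=[]
    for X,Rt,n in((v[2:5],tool(v[5],v[6]),10),(v[7:10],tool(v[10],v[11]),10),(np.r_[B-.075*h,.2],R,8),(np.r_[B-.075*h,.025],R,5),(np.r_[o-.042*h,.025],R,7)):
        X0,R0=fk(q,p,s);out.append((X-X0,Ro.from_matrix(Rt@R0.T).as_rotvec()));q,a=seg(q,X,Rt,n);m+=a;out.append((q,min(a)))
        if min(a)<-.3:break
    return 10*min(min(m),.06)-max(0,psi-.75)-2*max(0,.56-t),min(m),out
def run(seed):
    g=np.random.default_rng(seed)
    v=np.array([[.94,.55,.53,.134,.384,-.703,.293,.491,.434,.336,1.231,-.376],[.94,.55,.404,.134,.436,-.818,-.069,.616,.257,.386,-.488,-.552]][seed%2]);b=ev(v);S=np.array([.06,.03,.05,.08,.03,.3,.1,.05,.08,.03,.3,.1]);t0=time.time();sc=1.
    while time.time()-t0<150:
        w=v+g.normal(size=12)*S*sc*(g.random(12)<.5)
        w[[2,7]]=np.clip(w[[2,7]],.42,.6);w[[3,8]]=np.clip(w[[3,8]],0,.45);w[[4,9]]=np.clip(w[[4,9]],.3,.42);w[1]=min(w[1],.6)
        e=ev(w)
        if e[0]>b[0]:v,b=w,e;sc=min(1,sc*1.3)
        else:sc=max(.1,sc*.98)
    return b,v
if __name__=="__main__":
    np.set_printoptions(precision=3,suppress=True)
    with Pool(4) as P_: L=P_.map(run,range(4))
    for b,v in L:print(b[:2],v)
    b,v=max(L,key=lambda l:l[0][0])
    for x in b[2]:print(*x)
E
OMP_NUM_THREADS=1 python3 climb2.py
```

```text
(np.float64(0.39320487233429924), np.float64(0.06039126360986752)) [ 0.957  0.561  0.512  0.1    0.397 -0.652  0.185  0.531  0.341  0.347
  1.238 -0.258]
(np.float64(0.3923403577333672), np.float64(0.06013559490540202)) [ 0.958  0.563  0.426  0.123  0.419 -0.684 -0.003  0.551  0.224  0.362
 -0.325 -0.553]
(np.float64(0.37643407714121324), np.float64(0.06141849644541009)) [ 0.974  0.587  0.488  0.072  0.37  -0.619  0.18   0.511  0.45   0.346
  1.088 -0.378]
(np.float64(0.393554567804847), np.float64(0.06026570905939477)) [ 0.956  0.56   0.451  0.157  0.416 -0.818 -0.094  0.586  0.238  0.33
 -0.463 -0.593]
[-0.021  0.175  0.145] [ 0.074  0.831 -1.372]
[-0.403  0.049 -0.009  1.742 -0.085  1.386 -2.781] 0.08241170910772766
[ 0.135  0.08  -0.086] [0.304 0.402 0.344]
[-0.271  0.602 -0.038  1.285 -0.382  1.694 -2.303] 0.2261051310721136
[-0.117 -0.266 -0.13 ] [ 0.293 -1.18   1.073]
[ 0.449  0.162 -0.215  2.261 -0.853  0.628  0.122] 0.17861067419580046
[-0.004  0.005 -0.179] [0.028 0.035 0.03 ]
[ 0.626  0.591 -0.433  2.314 -1.281  0.304  0.736] 0.08925548288924534
[ 0.137  0.133 -0.001] [-0.001 -0.003  0.   ]
[ 0.216  0.66  -0.353  2.087 -1.259  0.237  0.397] 0.06026570905939477
```

arm_command([
  [[-0.0015, 0.0125, 0.0104], [0.0053, 0.0594, -0.098], 23],
  [[-0.003, 0.025, 0.0207], [0.0106, 0.1187, -0.196], 23],
  [[-0.0045, 0.0375, 0.0311], [0.0159, 0.1781, -0.294], 23],
  [[-0.006, 0.05, 0.0414], [0.0211, 0.2374, -0.392], 23],
  [[-0.0075, 0.0625, 0.0518], [0.0264, 0.2968, -0.49], 23],
  [[-0.009, 0.075, 0.0621], [0.0317, 0.3561, -0.588], 23],
  [[-0.0105, 0.0875, 0.0725], [0.037, 0.4155, -0.686], 23],
])

```text
clock: 4.85
tcp_pos: [0.462, 0.0671, 0.342]
orientation: [-1.932, 2.03, -0.187]
contact_force: [1.1, 0.5, 0.4]
grip_width: 0.0198
```

arm_command([
  [[-0.0015, 0.0125, 0.0104], [0.0053, 0.0594, -0.098], 23],
  [[-0.003, 0.025, 0.0207], [0.0106, 0.1187, -0.196], 23],
  [[-0.0045, 0.0375, 0.0311], [0.0159, 0.1781, -0.294], 23],
  [[-0.006, 0.05, 0.0414], [0.0211, 0.2374, -0.392], 23],
  [[-0.0075, 0.0625, 0.0518], [0.0264, 0.2968, -0.49], 23],
  [[-0.009, 0.075, 0.0621], [0.0317, 0.3561, -0.588], 23],
  [[-0.0105, 0.0875, 0.0725], [0.037, 0.4155, -0.686], 23],
])

```text
clock: 5.55
tcp_pos: [0.4522, 0.1555, 0.4146]
orientation: [1.249, -2.879, -0.11]
contact_force: [-0.6, -0.1, -0.9]
grip_width: 0.0196
```

arm_command([
  [[0.0135, 0.008, -0.0086], [0.0304, 0.0402, 0.0344], 23],
  [[0.027, 0.016, -0.0172], [0.0608, 0.0804, 0.0688], 23],
  [[0.0405, 0.024, -0.0258], [0.0912, 0.1206, 0.1032], 23],
  [[0.054, 0.032, -0.0344], [0.1216, 0.1608, 0.1376], 23],
  [[0.0675, 0.04, -0.043], [0.152, 0.201, 0.172], 23],
  [[0.081, 0.048, -0.0516], [0.1824, 0.2412, 0.2064], 23],
  [[0.0945, 0.056, -0.0602], [0.2128, 0.2814, 0.2408], 23],
  [[0.108, 0.064, -0.0688], [0.2432, 0.3216, 0.2752], 23],
  [[0.1215, 0.072, -0.0774], [0.2736, 0.3618, 0.3096], 23],
  [[0.135, 0.08, -0.086], [0.304, 0.402, 0.344], 23],
])

```text
clock: 6.55
tcp_pos: [0.5883, 0.2345, 0.3275]
orientation: [1.541, -2.33, -0.729]
contact_force: [-0.0, 0.9, -0.5]
grip_width: 0.0199
```

```bash
cat > now.py <<'E'
from search import *
from bench import r
np.set_printoptions(precision=4,suppress=True)
ob=r.get_obs();print(ob["clock"],ob["joints"],ob["tcp_pos"],ob["contact_force"])
def go(L):
    q=np.array(ob["joints"])
    for X,R,n in L:
        X0,R0=fk(q,p,s);rv=Ro.from_matrix(R@R0.T).as_rotvec();print("d",X-X0,"rv",rv,np.linalg.norm(rv)); q,m=seg(q,np.array(X),R,n);print("  q",q,min(m))
E
python3 - <<'E'
from now import *
psi,t=.956,.56;R=tool(psi,t)@z(.17);h=np.array([np.cos(psi),np.sin(psi)])
go([(np.r_[B-.075*h,.2],R,12),(np.r_[B-.075*h,.025],R,6),(np.r_[o-.042*h,.025],R,8)])
E
```

```text
6.55 [-0.2869  0.5834 -0.0005  1.3113 -0.4004  1.6566 -2.2111] [0.5883 0.2345 0.3275] [-0.0438  0.8636 -0.5426]
d [-0.1196 -0.2628 -0.1277] rv [ 0.2533 -1.1452  1.0111] 1.5485695049419614
  q [ 0.401   0.173  -0.1599  2.2532 -0.8523  0.6657  0.129 ] 0.1867723185879
d [-0.0013  0.0011 -0.1765] rv [0.0089 0.0135 0.0103] 0.019188353989040903
  q [ 0.5851  0.5829 -0.3849  2.316  -1.3201  0.3273  0.7689] 0.04986321377764158
d [ 0.1367  0.1338 -0.0003] rv [-0.0005 -0.0034  0.0003] 0.003437296702482233
  q [ 0.1949  0.6558 -0.3262  2.0886 -1.29    0.2513  0.4218] 0.020709653943521422
```

arm_command([
  [[-0.0085, -0.0188, -0.0091], [0.0181, -0.0818, 0.0722], 23],
  [[-0.0171, -0.0375, -0.0182], [0.0362, -0.1636, 0.1444], 23],
  [[-0.0256, -0.0563, -0.0274], [0.0543, -0.2454, 0.2167], 23],
  [[-0.0342, -0.0751, -0.0365], [0.0724, -0.3272, 0.2889], 23],
  [[-0.0427, -0.0939, -0.0456], [0.0905, -0.409, 0.3611], 23],
  [[-0.0513, -0.1126, -0.0547], [0.1086, -0.4908, 0.4333], 23],
  [[-0.0598, -0.1314, -0.0638], [0.1267, -0.5726, 0.5056], 23],
])

```text
clock: 7.25
tcp_pos: [0.5271, 0.1025, 0.2641]
orientation: [-2.293, 1.886, 0.299]
contact_force: [0.2, -0.6, 1.0]
grip_width: 0.02
```

arm_command([
  [[-0.0085, -0.0188, -0.0091], [0.0181, -0.0818, 0.0722], 23],
  [[-0.0171, -0.0375, -0.0182], [0.0362, -0.1636, 0.1444], 23],
  [[-0.0256, -0.0563, -0.0274], [0.0543, -0.2454, 0.2167], 23],
  [[-0.0342, -0.0751, -0.0365], [0.0724, -0.3272, 0.2889], 23],
  [[-0.0427, -0.0939, -0.0456], [0.0905, -0.409, 0.3611], 23],
  [[-0.0513, -0.1126, -0.0547], [0.1086, -0.4908, 0.4333], 23],
  [[-0.0598, -0.1314, -0.0638], [0.1267, -0.5726, 0.5056], 23],
])

```text
clock: 7.95
tcp_pos: [0.4713, -0.018, 0.2052]
orientation: [-2.393, 1.057, -0.13]
contact_force: [1.5, -0.4, -0.4]
grip_width: 0.02
```

Run:
```python
from now import *
psi,t=.956,.56;R=tool(psi,t)@z(.17);h=np.array([np.cos(psi),np.sin(psi)])
go([(np.r_[B-.075*h,.035],R,6),(np.r_[B-.075*h,.025],R,6),(np.r_[o-.042*h,.025],R,8)])
```

```text
7.95 [ 0.3513  0.168  -0.1477  2.232  -0.7836  0.6849 -0.0179] [ 0.4713 -0.018   0.2052] [ 1.5006 -0.374  -0.3612]
d [-0.0027 -0.0102 -0.1704] rv [ 0.0052 -0.043   0.0378] 0.05748958022416527
  q [ 0.584   0.5574 -0.3834  2.3158 -1.2685  0.3404  0.7065] 0.10152683101720328
d [ 0.0017 -0.0004 -0.0104] rv [-0.0001 -0.0031  0.0007] 0.003223309017895647
  q [ 0.6082  0.5894 -0.4116  2.3121 -1.3039  0.3132  0.7584] 0.06613216587040283
d [ 0.1348  0.1344 -0.    ] rv [-0. -0.  0.] 1.608399945888282e-05
  q [ 0.2049  0.6576 -0.3387  2.0879 -1.275   0.2447  0.4097] 0.03836575806096931
```

arm_command([
  [[0, -0.001, -0.02], [0.001, -0.005, 0.005], 23],
  [[-0.001, -0.003, -0.045], [0.001, -0.011, 0.01], 23],
  [[-0.001, -0.004, -0.07], [0.002, -0.017, 0.015], 23],
  [[-0.002, -0.005, -0.095], [0.003, -0.023, 0.02], 23],
  [[-0.002, -0.007, -0.12], [0.004, -0.03, 0.026], 23],
  [[-0.003, -0.009, -0.145], [0.005, -0.037, 0.032], 23],
  [[-0.003, -0.01, -0.165], [0.005, -0.043, 0.038], 23],
  [[-0.003, -0.01, -0.17], [0.005, -0.043, 0.038], 23],
  [[-0.003, -0.01, -0.172], [0.005, -0.043, 0.038], 23],
])

```text
clock: 8.85
tcp_pos: [0.4686, -0.0267, 0.0331]
orientation: [-2.394, 0.994, -0.159]
contact_force: [-0.0, -0.2, 0.6]
grip_width: 0.0195
```

Run:
```python
from now import *
import cv2
X,R=fk(np.array(ob["joints"]),p,s);print(R,"lowest tip centre z",X[2]+.017*R[2,2])
a=r.grab_frame("side");b=r.grab_frame("scene")
g=lambda i,f:np.clip(cv2.resize(i,None,fx=f,fy=f,interpolation=cv2.INTER_CUBIC).astype(float)*1.5,0,255).astype(np.uint8)
cv2.imwrite("pics/both2.png",np.hstack([g(a[130:320,110:360],1.6)[:300],g(b[150:340,160:400],1.6)[:300]]))
h=np.array([np.cos(.956),np.sin(.956)])
go([(np.r_[B-.075*h,.025],tool(.956,.56)@z(.17),2)])
```

```text
8.85 [ 0.5918  0.5662 -0.397   2.3117 -1.2633  0.3304  0.7007] [ 0.4686 -0.0267  0.0331] [-0.0241 -0.213   0.568 ]
[[ 0.7212 -0.6229  0.3031]
 [-0.6864 -0.5834  0.4341]
 [-0.0936 -0.5212 -0.8483]] lowest tip centre z 0.018731160118272486
d [-0.0001 -0.0014 -0.0082] rv [-0.0007 -0.0045  0.0013] 0.004701100327023958
  q [ 0.6177  0.5912 -0.4229  2.3116 -1.2935  0.3074  0.7494] 0.07649546076144964
```

View pics/both2.png

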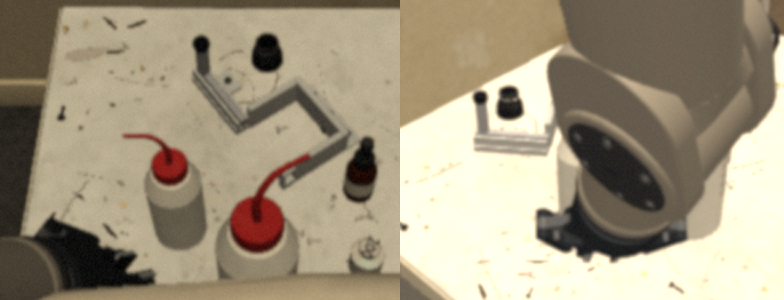

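Left half (side view): the gripper is behind the bottle, whose cap is at crop (168,165). Right half: the scene view is blocked by the wrist. The gripper's right knuckle may pass close to the big bottle, so I'll measure its width from the earlier wrist picture.

Run:
```python
from h import *
import pickle
from scipy.spatial.transform import Rotation as Ro
np.set_printoptions(precision=3,suppress=True)
m=pickle.load(open("w1.pkl","rb"));R=Ro.from_rotvec([2.7969,-1.4299,-.0008]).as_matrix();T=np.array([.5479,.1228,.3282])
for uv in((150,325),(170,325),(110,370),(60,400),(395,325),(430,345),(480,390),(245,265),(318,265)):
    print(uv,[ (R.T@(plane("wrist",uv,.3282+b,m)-T)*1e3).round(0) for b in(0,.04,.06,.08)])
s=cv2.imread("pics/both2.png")
# big bottle in side0: width row and position of body
i=cv2.imread("pics/side0.png");print("big cap px",proj("side",(.5872,-.0422,.1747)), "body at z=.10 edges", [proj("side",(.5872+dx,-.0422,.1)) for dx in(-.0355,.0355)])
```

```text
(150, 325) [array([-56.,  11.,   0.]), array([-38., -17., -40.]), array([-29., -32., -60.]), array([-20., -46., -80.])]
(170, 325) [array([-48.,  11.,   0.]), array([-32., -17., -40.]), array([-25., -32., -60.]), array([-17., -46., -80.])]
(110, 370) [array([-77.,  35.,   0.]), array([-52.,  -1., -40.]), array([-40., -20., -60.]), array([-27., -38., -80.])]
(60, 400) [array([-102.,   52.,    0.]), array([-70.,  10., -40.]), array([-53., -11., -60.]), array([-37., -31., -80.])]
(395, 325) [array([48., 11., -0.]), array([ 33., -17., -40.]), array([ 25., -32., -60.]), array([ 17., -46., -80.])]
(430, 345) [array([64., 21., -0.]), array([ 44., -11., -40.]), array([ 33., -26., -60.]), array([ 23., -42., -80.])]
(480, 390) [array([90., 46.,  0.]), array([ 61.,   6., -40.]), array([ 47., -14., -60.]), array([ 33., -34., -80.])]
(245, 265) [array([-15., -17.,  -0.]), array([-10., -37., -40.]), array([ -8., -46., -60.]), array([ -5., -56., -80.])]
(318, 265) [array([ 14., -17.,  -0.]), array([ 10., -37., -40.]), array([  8., -46., -60.]), array([  5., -56., -80.])]
big cap px [271.061 266.883] body at z=.10 edges [array([245.193, 290.86 ]), array([297.311, 290.994])]
```

The knuckle half-width is about 55 mm, which would only just meet the big bottle. I'll curve the push left first (bottle to dock y ≈ +6 mm) and then go straight in. First the approach to just short of contact.

arm_command([
  [[0.002, 0.004, -0.002], [0, 0, 0], 23],
  [[0.004, 0.008, -0.004], [0, 0, 0], 23],
  [[0.006, 0.012, -0.006], [0, 0, 0], 23],
  [[0.008, 0.017, -0.006], [0, 0, 0], 23],
  [[0.01, 0.021, -0.006], [0, 0, 0], 23],
  [[0.012, 0.024, -0.006], [0, 0, 0], 23],
  [[0.012, 0.024, -0.006], [0, 0, 0], 23],
])

```text
clock: 9.65
tcp_pos: [0.4811, -0.0011, 0.0276]
orientation: [-2.396, 0.989, -0.16]
contact_force: [0.5, 0.8, -0.3]
grip_width: 0.02
```

```bash
cat > cap.py <<'E'
from h import *
np.set_printoptions(precision=4,suppress=True)
c,q=np.cos(.625),np.sin(.625);RD=np.array([[c,-q],[q,c]]);tD=np.array([.6278,.1404])
o=r.get_obs();print(o["clock"],o["joints"],o["tcp_pos"],"dock",RD.T@(o["tcp_pos"][:2]-tD),"F",o["contact_force"])
I={}
for n in("side","scene"):
    i=I[n]=r.grab_frame(n)
    h=cv2.cvtColor(i,cv2.COLOR_BGR2HSV);M=(((h[...,0]<8)|(h[...,0]>172))&(h[...,1]>150)&(h[...,2]>60)).astype(np.uint8)
    M=cv2.morphologyEx(M,cv2.MORPH_OPEN,np.ones((9,9) if n=="side" else (7,7),np.uint8));k,l,st,ce=cv2.connectedComponentsWithStats(M)
    for j in range(1,k):
        p=plane(n,ce[j],.130);print(n,st[j],ce[j],"world",p[:2],"dock",RD.T@(p[:2]-tD))
E
python3 cap.py
```

```text
9.65 [ 0.5865  0.5952 -0.4719  2.3023 -1.3054  0.2631  0.7008] [ 0.4811 -0.0011  0.0276] dock [-0.2018 -0.0289] F [ 0.5267  0.765  -0.2667]
side [210 228  16  13 160] [217.6   234.225] world [0.5125 0.0292] dock [-0.1586 -0.0228]
side [255 257  32  25 631] [270.4437 268.9857] world [ 0.5861 -0.0237] dock [-0.1298 -0.1086]
scene [504 163  17  13 198] [511.7778 169.2222] world [ 0.9267 -0.1677] dock [ 0.0621 -0.4247]
```

arm_command([
  [[0.002, 0.0045, 0], [0, 0, 0], 23],
  [[0.004, 0.009, 0], [0, 0, 0], 23],
  [[0.006, 0.0135, 0], [0, 0, 0], 23],
  [[0.0085, 0.018, 0], [0, 0, 0], 23],
  [[0.011, 0.0225, 0], [0, 0, 0], 23],
  [[0.013, 0.027, 0], [0, 0, 0], 23],
  [[0.0155, 0.0315, 0], [0, 0, 0], 23],
  [[0.0175, 0.036, 0], [0, 0, 0], 23],
  [[0.0195, 0.0405, 0], [0, 0, 0], 23],
  [[0.0215, 0.045, 0], [0, 0, 0], 23],
])

```text
clock: 10.75
tcp_pos: [0.5025, 0.0436, 0.0275]
orientation: [-2.396, 0.99, -0.16]
contact_force: [-0.7, -0.2, -0.2]
grip_width: 0.0196
```

```bash
cat >> cap.py <<'E'
g=lambda i,f:np.clip(cv2.resize(i,None,fx=f,fy=f,interpolation=cv2.INTER_CUBIC).astype(float)*1.5,0,255).astype(np.uint8)
m=r.camera_model("wrist");w=r.grab_frame("wrist")
cv2.imwrite("pics/now.png",np.hstack([g(I["side"][120:310,130:370],1.6),cv2.resize(w,(400,304))]))
E
python3 cap.py; cp pics/now.png pics/push1.png
```

```text
10.75 [ 0.5439  0.6222 -0.5611  2.2795 -1.3539  0.1738  0.6598] [0.5025 0.0436 0.0275] dock [-0.1583 -0.0051] F [-0.7235 -0.1842 -0.2301]
side [227 208  10   9  90] [231.5 212. ] world [0.5301 0.0654] dock [-0.1231 -0.0036]
side [255 257  32  25 630] [270.4508 269.0095] world [ 0.5861 -0.0237] dock [-0.1298 -0.1087]
scene [504 163  17  13 199] [511.8191 169.206 ] world [ 0.9268 -0.1677] dock [ 0.0622 -0.4248]
scene [333 190  27  23 508] [346.5807 201.5768] world [ 0.6358 -0.0104] dock [-0.0817 -0.127 ]
```

View pics/push1.png

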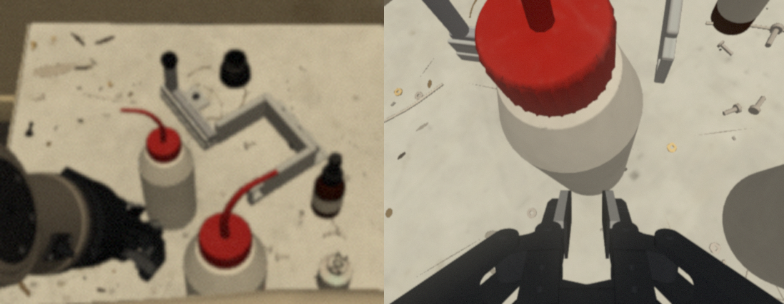

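Left: the bottle is upright with fingers behind it, cap at crop (163,143), and the mouth is ahead. Right (wrist): both fingertips touch the base of the bottle and the dock opening lies straight ahead. Joints 5 and 6 are near their limits, so I'll check the options before going on.

Run:
```python
from now import *
q=np.array(ob["joints"]);X0,R0=fk(q,p,s)
def D(a,b):c,g=np.cos(.625),np.sin(.625);return np.array([c*a-g*b,g*a+c*b,0])
def S(v):return np.array(v)
hd=np.array([np.cos(.95),np.sin(.95),0]);ax=np.cross([0,0,1],hd)  # rotation about ax by +: reduces? 
for name,rv in(("const",0*ax),("tilt less .1",ax*.1),("tilt +ax.05",ax*.05),("-.1",-ax*.1),("yaw-.2",S([0,0,-.2])),("yaw+.2",S([0,0,.2])),("yaw-.2 tilt.1",S([0,0,-.2])+ax*.1)):
    Rt=Ro.from_rotvec(rv).as_matrix()@R0
    q1,m1=seg(q,X0+D(.06,.003),Rt,8);q2,m2=seg(q1,X0+D(.118,.0),Rt,8)
    print(name,"lean",np.degrees(np.arccos(-Rt[2,2])),"margins",min(m1),min(m2),q1[4:],q2)
```

```text
10.9 [ 0.5438  0.6221 -0.5611  2.2794 -1.3534  0.1748  0.6598] [0.5024 0.0439 0.0276] [-0.6139  0.4726  0.3633]
const lean 31.987567121589176 margins 0.004453802966473019 0.021208313076253094 [-1.3187  0.1861  0.5293] [ 0.2123  0.652  -0.3624  2.0958 -1.2506  0.2306  0.3791]
tilt less .1 lean 26.258519266308483 margins 0.013784107452999239 0.0981228701542293 [-1.1423  0.263   0.2584] [-0.023   0.6124 -0.1211  2.0732 -1.0789  0.3079  0.1214]
tilt +ax.05 lean 29.12301938785096 margins 0.009118955209736296 0.061869548528196316 [-1.2308  0.227   0.3906] [ 0.0908  0.627  -0.2372  2.0854 -1.1631  0.2703  0.2454]
-.1 lean 37.716761714172264 margins -0.11232080869645387 -0.10403078808446967 [-1.4747  0.0577  0.8197] [ 0.4774  0.747  -0.6431  2.1116 -1.4352  0.1288  0.6837]
yaw-.2 lean 31.987567121589176 margins -0.4573171822397263 -0.45689992835283366 [-1.3791 -0.2873  0.5253] [ 0.6332  0.8497 -0.9711  2.1252 -1.5109 -0.2862  0.6107]
yaw+.2 lean 31.987567121589176 margins 0.03874047616202811 0.20645931539707232 [-1.076   0.3741  0.4618] [ 0.1631  0.665  -0.2636  2.0325 -1.0344  0.3983  0.346 ]
yaw-.2 tilt.1 lean 26.29376545688122 margins -0.10083693004129311 -0.07950719198060069 [-1.4377  0.0741  0.3619] [-0.0476  0.5929 -0.1443  2.1238 -1.3207  0.1752  0.1516]
```

arm_command([
  [[0.0045, 0.0035, 0], [0, 0, 0], 23],
  [[0.0097, 0.007, 0], [0, 0, 0], 23],
  [[0.0146, 0.0105, 0], [0, 0, 0], 23],
  [[0.0195, 0.014, 0], [0, 0, 0], 23],
  [[0.0243, 0.0175, 0], [0, 0, 0], 23],
  [[0.0292, 0.021, 0], [0, 0, 0], 23],
  [[0.0341, 0.0246, 0], [0, 0, 0], 23],
  [[0.039, 0.0281, 0], [0, 0, 0], 23],
  [[0.0438, 0.0316, 0], [0, 0, 0], 23],
  [[0.0487, 0.0351, 0], [0, 0, 0], 23],
])

```text
clock: 11.9
tcp_pos: [0.5513, 0.0787, 0.0274]
orientation: [-2.396, 0.99, -0.16]
contact_force: [-0.5, -0.0, -0.9]
grip_width: 0.0192
```

```bash
cat >> cap.py <<'E'
h=cv2.cvtColor(w,cv2.COLOR_BGR2HSV);M=(((h[...,0]<8)|(h[...,0]>172))&(h[...,1]>150)&(h[...,2]>60)).astype(np.uint8)
cv2.imwrite("pics/wraw.png",w)
M=cv2.morphologyEx(M,cv2.MORPH_OPEN,np.ones((41,41),np.uint8));ys,xs=np.nonzero(M)
if len(xs):
    a=plane("wrist",(xs.min(),np.median(ys[xs==xs.min()])),.130,m);b=plane("wrist",(xs.max(),np.median(ys[xs==xs.max()])),.130,m);print("wrist cap edges dock",RD.T@(a[:2]-tD),RD.T@(b[:2]-tD),"px",xs.min(),xs.max(),ys.min(),ys.max())
E
python3 cap.py; cp pics/now.png pics/push2.png
```

```text
11.9 [ 0.374   0.6345 -0.4686  2.1899 -1.3081  0.1949  0.5203] [0.5513 0.0787 0.0274] dock [-0.0981 -0.0053] F [-0.5262 -0.0139 -0.9219]
side [255 256  32  26 654] [270.1437 268.7844] world [ 0.5857 -0.0234] dock [-0.13   -0.1082]
scene [504 163  17  13 197] [511.7563 169.2132] world [ 0.9267 -0.1676] dock [ 0.0622 -0.4247]
scene [333 189  27  24 553] [345.9982 200.8861] world [ 0.6369 -0.0084] dock [-0.0797 -0.126 ]
wrist cap edges dock [-0.0614  0.0173] [-0.0588 -0.0131] px 126 318 0 149
```

View pics/push2.png

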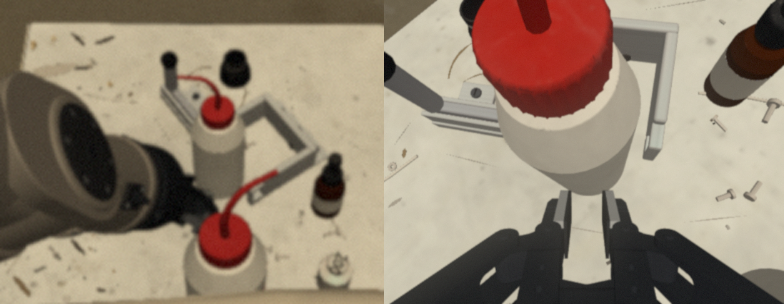

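Left: the bottle is at the mouth and upright. Right: it lies between the channel end and the keeper, at dock y ≈ +2 mm. Continuing in.

arm_command([
  [[0.0045, 0.0032, 0], [0, 0, 0], 23],
  [[0.009, 0.0064, 0], [0, 0, 0], 23],
  [[0.0134, 0.0097, 0], [0, 0, 0], 23],
  [[0.0178, 0.0129, 0], [0, 0, 0], 23],
  [[0.0223, 0.0161, 0], [0, 0, 0], 23],
  [[0.0268, 0.0193, 0], [0, 0, 0], 23],
  [[0.0312, 0.0225, 0], [0, 0, 0], 23],
  [[0.0357, 0.0258, 0], [0, 0, 0], 23],
  [[0.039, 0.0281, 0], [0, 0, 0], 23],
  [[0.0422, 0.0304, 0], [0, 0, 0], 23],
])

```text
clock: 13.05
tcp_pos: [0.5934, 0.109, 0.0275]
orientation: [-2.396, 0.99, -0.16]
contact_force: [-1.3, -0.8, -0.1]
grip_width: 0.0198
```

arm_command([
  [[0.0016, 0.0012, 0], [0, 0, 0], 23],
  [[0.0032, 0.0023, 0], [0, 0, 0], 23],
  [[0.0032, 0.0023, 0], [0, 0, 0], 23],
])

```text
clock: 13.35
tcp_pos: [0.5965, 0.1113, 0.0275]
orientation: [-2.396, 0.99, -0.16]
contact_force: [-0.6, 0.1, -0.5]
grip_width: 0.0195
```

```bash
python3 cap.py; cp pics/now.png pics/push3.png
```

```text
13.35 [ 0.2186  0.6513 -0.3665  2.0991 -1.2509  0.2287  0.3823] [0.5965 0.1113 0.0275] dock [-0.0424 -0.0053] F [-0.5596  0.1263 -0.4627]
side [255 257  32  25 642] [270.4081 269.0981] world [ 0.5861 -0.0238] dock [-0.1299 -0.1088]
scene [504 163  17  13 198] [511.803  169.2374] world [ 0.9267 -0.1677] dock [ 0.0621 -0.4247]
scene [333 189  27  24 553] [345.9512 200.8427] world [ 0.637  -0.0083] dock [-0.0796 -0.1259]
wrist cap edges dock [-0.0069  0.0171] [-0.0007 -0.0121] px 124 313 0 151
```

Nearly home (x ≈ -4 mm). Creeping in until the stop is felt.

arm_command([
  [[0.0008, 0.0006, 0], [0, 0, 0], 23],
  [[0.0016, 0.0012, 0], [0, 0, 0], 23],
  [[0.0016, 0.0012, 0], [0, 0, 0], 23],
])

```text
clock: 13.8
tcp_pos: [0.598, 0.1122, 0.0275]
orientation: [-2.396, 0.99, -0.16]
contact_force: [-1.4, -1.5, -0.2]
grip_width: 0.0198
```

arm_command([
  [[0.0008, 0.0006, 0], [0, 0, 0], 23],
  [[0.0016, 0.0012, 0], [0, 0, 0], 23],
  [[0.0016, 0.0012, 0], [0, 0, 0], 23],
])

```text
clock: 14.1
tcp_pos: [0.5991, 0.113, 0.0272]
orientation: [-2.397, 0.991, -0.16]
contact_force: [-4.5, -2.9, 2.4]
grip_width: 0.0198
```

arm_command([
  [[0.0008, 0.0006, 0], [0, 0, 0], 23],
  [[0.0008, 0.0006, 0], [0, 0, 0], 23],
])

```text
clock: 14.3
tcp_pos: [0.5994, 0.1131, 0.0271]
orientation: [-2.397, 0.991, -0.159]
contact_force: [-7.3, -5.3, 5.4]
grip_width: 0.0197
```

```bash
python3 cap.py; cp pics/now.png pics/push4.png
```

```text
14.3 [ 0.2058  0.6528 -0.3561  2.0926 -1.2451  0.2321  0.3698] [0.5994 0.1131 0.0271] dock [-0.039  -0.0055] F [-7.2907 -5.2876  5.3523]
side [294 169   9   9  81] [298. 173.] world [0.6261 0.1342] dock [-0.005 -0.004]
side [255 257  32  26 651] [270.4055 269.275 ] world [ 0.586  -0.0241] dock [-0.1301 -0.109 ]
scene [504 163  17  13 197] [511.7614 169.2183] world [ 0.9267 -0.1676] dock [ 0.0622 -0.4247]
scene [333 190  27  23 547] [346.0183 201.0238] world [ 0.6366 -0.0087] dock [-0.0801 -0.126 ]
wrist cap edges dock [-0.0043  0.017 ] [-0.0024 -0.0131] px 120 313 0 154
```

View pics/push4.png

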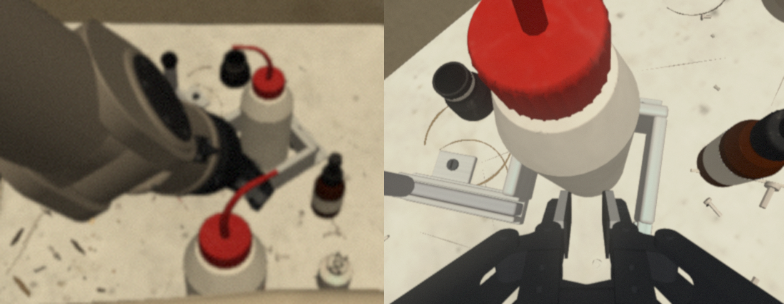

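Left: the bottle stands upright in the dock, with cap at crop (268,82). Right: it is inside against the back stop, and the stop was felt as a rise to about 9 N. Now I'll back off and plan the post push: jaws wider, with the right finger's back pushing the post from its left.

Run:
```python
from now import *
X0,R0=fk(np.array(ob["joints"]),p,s)
def D(a,b):c,g=np.cos(.625),np.sin(.625);return np.array([c*a-g*b,g*a+c*b])
W2=lambda a,b,zz:np.r_[o+D(a,b),zz]
hd=np.array([np.cos(.95),np.sin(.95),0]);ax=np.cross([0,0,1],hd)
for k in(0,.1):
    Rt=Ro.from_rotvec(ax*k).as_matrix()@R0;print("==",k,Rt[:,0],Rt[:,2])
    go([(X0+np.r_[D(-.05,0),0.003],R0,5),(X0+np.r_[D(-.05,0),.133],Rt,6),(W2(-.04,.187,.16),Rt,12),(W2(-.04,.187,.062),Rt,6),(W2(-.04,.085,.062),Rt,8)])
```

```text
14.45 [ 0.2059  0.6528 -0.3562  2.0927 -1.2451  0.232   0.3699] [0.5994 0.1131 0.0271] [-6.0079 -5.5764  5.4702]
== 0 [ 0.7229 -0.6848 -0.0921] [ 0.302   0.433  -0.8493]
d [-0.0405 -0.0293  0.003 ] rv [0. 0. 0.] 0.0
  q [ 0.3347  0.6275 -0.437   2.1757 -1.291   0.21    0.4824] 0.03997044118000853
d [ 0.     -0.0001  0.13  ] rv [ 0.0001  0.0001 -0.0001] 0.00011536909968164
  q [ 0.0752  0.3358 -0.1178  2.1502 -0.9477  0.4976 -0.0008] 0.1059732529368618
d [-0.0725  0.1852 -0.0002] rv [ 0.0009 -0.0011  0.0007] 0.0016331082552923468
  q [-0.2789  0.2697 -0.228   2.2592 -1.0119  0.2191 -0.3146] 0.0491267399180412
d [ 0.0002  0.     -0.0981] rv [-0.0004  0.0003 -0.    ] 0.0004723158738638491
  q [ 0.2517  0.6373 -0.8791  2.2709 -1.1603 -0.2035  0.0199] -0.3735091664115186
d [ 0.0593 -0.0837 -0.0018] rv [-0.0046  0.0028  0.0011] 0.005477420073747952
  q [ 0.2354  0.5784 -0.5867  2.1945 -1.1443  0.069   0.1396] -0.3417476974691711
== 0.1 [ 0.7179 -0.6917 -0.078 ] [ 0.2511  0.3619 -0.8977]
d [-0.0405 -0.0293  0.003 ] rv [0. 0. 0.] 0.0
  q [ 0.3347  0.6275 -0.437   2.1757 -1.291   0.21    0.4824] 0.03997044118000853
d [ 0.     -0.0001  0.13  ] rv [-0.0813  0.0582 -0.0001] 0.09997539212711536
  q [-0.1125  0.3251  0.0503  2.1193 -0.7757  0.5348 -0.2083] 0.11944598048358104
d [-0.0725  0.1858 -0.0003] rv [ 0.002  -0.001   0.0022] 0.003170495942706269
  q [-0.5337  0.2625  0.0284  2.2154 -0.6975  0.3192 -0.6633] 0.14917693815468056
d [ 0.0002 -0.     -0.0981] rv [-0.0004  0.0003 -0.0001] 0.0005090024106358526
  q [-0.211   0.4805 -0.3524  2.2437 -0.9375  0.0527 -0.3506] -0.11734133405047785
d [ 0.06   -0.0829 -0.0009] rv [-0.0019 -0.0002  0.0009] 0.0021169333773553745
  q [-0.0429  0.513  -0.2961  2.1649 -0.8494  0.1863 -0.2457] -0.10207209550312579
```

arm_command([
  [[-0.004, -0.003, 0.001], [0, 0, 0], 23],
  [[-0.0081, -0.0059, 0.003], [0, 0, 0], 23],
  [[-0.0162, -0.0117, 0.003], [0, 0, 0], 23],
  [[-0.0243, -0.0176, 0.003], [0, 0, 0], 23],
  [[-0.0325, -0.0234, 0.003], [0, 0, 0], 23],
  [[-0.0406, -0.0293, 0.003], [0, 0, 0], 23],
])

```text
clock: 15.05
tcp_pos: [0.5589, 0.084, 0.0304]
orientation: [-2.396, 0.991, -0.16]
contact_force: [0.1, -1.1, -0.6]
grip_width: 0.0192
```

Backed off cleanly. The strong lean isn't reachable at the post, so I'll go nearly upright with the jaws fully open. That puts the body about 97 mm to the left, clear of the bottle.

Run:
```python
from now import *
X0,R0=fk(np.array(ob["joints"]),p,s)
def D(a,b):c,g=np.cos(.625),np.sin(.625);return np.array([c*a-g*b,g*a+c*b])
W2=lambda a,b,zz:np.r_[o+D(a,b),zz]
for t in(0,.12):
    Rt=tool(.625,t);print("==",t)
    go([(X0+[0,0,.15],R0,6),(W2(-.046,.20,.18),Rt,12),(W2(-.046,.20,.062),Rt,6),(W2(-.046,.097,.062),Rt,8)])
```

```text
15.05 [ 0.3365  0.6275 -0.4386  2.1759 -1.2941  0.21    0.4862] [0.5589 0.084  0.0304] [ 0.125  -1.1124 -0.553 ]
== 0
d [0.   0.   0.15] rv [0. 0. 0.] 0.0
  q [ 0.0525  0.2998 -0.0899  2.1388 -0.9013  0.5342 -0.061 ] 0.11620222443548192
d [-0.0848  0.1923 -0.0005] rv [-0.4288  0.3541 -0.1564] 0.5776960767989556
  q [-0.8175  0.3496  0.2162  1.9415 -0.0936  0.8597 -1.4991] 0.2964388306941532
d [ 0.0002  0.0003 -0.1182] rv [0.0019 0.002  0.0004] 0.0027425892908816865
  q [-0.7762  0.5275  0.1721  2.0106 -0.1498  0.6152 -1.4504] 0.4293778993996211
d [ 0.0605 -0.0832 -0.    ] rv [0.0001 0.     0.0002] 0.00020806628712137867
  q [-0.5874  0.551   0.1706  1.9641 -0.1497  0.6384 -1.2668] 0.43245427524648283
== 0.12
d [0.   0.   0.15] rv [0. 0. 0.] 0.0
  q [ 0.0525  0.2998 -0.0899  2.1388 -0.9013  0.5342 -0.061 ] 0.11620222443548192
d [-0.0848  0.1923 -0.0005] rv [-0.3506  0.2631 -0.1637] 0.4679152619117755
  q [-0.8319  0.2954  0.2247  2.0268 -0.0966  0.7077 -1.4971] 0.28485454869787263
d [ 0.0001  0.0003 -0.1182] rv [0.0017 0.0021 0.0007] 0.0027970381150411753
  q [-0.7731  0.4872  0.1624  2.0967 -0.1726  0.4487 -1.4286] 0.27871596291702194
d [ 0.0605 -0.0832 -0.    ] rv [ 0.0001 -0.      0.0003] 0.0002952307163616646
  q [-0.5443  0.5097  0.1266  2.0463 -0.1836  0.4776 -1.2246] 0.280632778168574
```

arm_command([
  [[0, 0, 0.025], [0, 0, 0], 23],
  [[0, 0, 0.05], [0, 0, 0], 23],
  [[0, 0, 0.075], [0, 0, 0], 23],
  [[0, 0, 0.1], [0, 0, 0], 23],
  [[0, 0, 0.125], [0, 0, 0], 23],
  [[0, 0, 0.15], [0, 0, 0], 23],
])

```text
clock: 15.65
tcp_pos: [0.559, 0.0844, 0.1813]
orientation: [-2.396, 0.99, -0.16]
contact_force: [-0.1, 1.0, -0.3]
grip_width: 0.0198
```

arm_command([
  [[-0.0085, 0.0192, 0], [-0.0429, 0.0354, -0.0156], 100],
  [[-0.017, 0.0385, 0], [-0.0858, 0.0708, -0.0313], 100],
  [[-0.0254, 0.0577, 0], [-0.1286, 0.1062, -0.0469], 100],
  [[-0.0339, 0.0769, 0], [-0.1715, 0.1416, -0.0626], 100],
  [[-0.0424, 0.0962, 0], [-0.2144, 0.177, -0.0782], 100],
  [[-0.0509, 0.1154, 0], [-0.2573, 0.2125, -0.0938], 100],
  [[-0.0594, 0.1346, 0], [-0.3002, 0.2479, -0.1095], 100],
  [[-0.0678, 0.1538, 0], [-0.343, 0.2833, -0.1251], 100],
  [[-0.0763, 0.1731, 0], [-0.3859, 0.3187, -0.1408], 100],
  [[-0.0848, 0.1923, 0], [-0.4288, 0.3541, -0.1564], 100],
])

```text
clock: 16.65
tcp_pos: [0.4741, 0.2773, 0.1803]
orientation: [2.797, -1.429, -0.001]
contact_force: [0.3, 0.1, -0.2]
grip_width: 0.0857
```

Run:
```python
from now import *
from h import plane,proj
import cv2
c,g=np.cos(.625),np.sin(.625);D=lambda a,b:np.array([c*a-g*b,g*a+c*b])
RD=np.array([[c,-g],[g,c]]);print("dock tcp",RD.T@(ob["tcp_pos"][:2]-o),"grip",ob["grip_width"])
go([(np.r_[o+D(-.046,.20),.062],tool(.625,0),6),(np.r_[o+D(-.046,.097),.062],tool(.625,0),8)])
m=r.camera_model("wrist");w=r.grab_frame("wrist");cv2.imwrite("pics/w2.png",w)
print("post cap expected px",proj("wrist",np.r_[o+D(-.042,.115),.076],m),"bottle cap",proj("wrist",np.r_[o,.132],m))
```

```text
16.65 [-0.8186  0.3528  0.2178  1.9368 -0.0989  0.8629 -1.4939] [0.4741 0.2773 0.1803] [ 0.3038  0.0814 -0.2264]
dock tcp [-0.0446  0.2009] grip 0.08565352409720578
d [-0.0006 -0.0016 -0.1183] rv [ 0.0001 -0.0009 -0.0011] 0.0013636208907181913
  q [-0.7787  0.5277  0.1754  2.0108 -0.1527  0.6153 -1.4478] 0.42920073363541134
d [ 0.0605 -0.0832 -0.    ] rv [0.0001 0.     0.0002] 0.00019836626673926377
  q [-0.5898  0.5512  0.1738  1.9643 -0.1526  0.6384 -1.2642] 0.43227730381088936
post cap expected px [405.5101 217.2551] bottle cap [677.7093 173.583 ]
```

arm_command([
  [[0, 0, -0.02], [0, 0, 0], 100],
  [[0, 0, -0.045], [0, 0, 0], 100],
  [[0, 0, -0.07], [0, 0, 0], 100],
  [[0, 0, -0.095], [0, 0, 0], 100],
  [[0, -0.001, -0.112], [0, 0, 0], 100],
  [[-0.001, -0.002, -0.118], [0, 0, 0], 100],
  [[-0.001, -0.002, -0.118], [0, 0, 0], 100],
])

```text
clock: 17.4
tcp_pos: [0.4732, 0.274, 0.0617]
orientation: [-2.797, 1.429, 0.002]
contact_force: [0.9, -0.1, 0.7]
grip_width: 0.0853
```

arm_command([
  [[0.0029, -0.0041, 0], [0, 0, 0], 100],
  [[0.0059, -0.0081, 0], [0, 0, 0], 100],
  [[0.0088, -0.0122, 0], [0, 0, 0], 100],
  [[0.0117, -0.0162, 0], [0, 0, 0], 100],
  [[0.0146, -0.0203, 0], [0, 0, 0], 100],
  [[0.0176, -0.0243, 0], [0, 0, 0], 100],
])

```text
clock: 18.0
tcp_pos: [0.4919, 0.2508, 0.0628]
orientation: [-2.796, 1.427, -0.001]
contact_force: [-1.4, 1.1, 1.0]
grip_width: 0.085
```

Contact is felt at the bar's friction level (about 1.8 N). Continuing the slide.

arm_command([
  [[0.0039, -0.0054, -0.001], [0, 0, 0], 100],
  [[0.0077, -0.0107, -0.001], [0, 0, 0], 100],
  [[0.0116, -0.0161, -0.001], [0, 0, 0], 100],
  [[0.0154, -0.0214, -0.001], [0, 0, 0], 100],
  [[0.0193, -0.0268, -0.001], [0, 0, 0], 100],
  [[0.0232, -0.0321, -0.001], [0, 0, 0], 100],
  [[0.027, -0.0375, -0.001], [0, 0, 0], 100],
  [[0.0309, -0.0428, -0.001], [0, 0, 0], 100],
  [[0.0345, -0.0478, -0.001], [0, 0, 0], 100],
  [[0.0375, -0.052, -0.001], [0, 0, 0], 100],
])

```text
clock: 19.0
tcp_pos: [0.5294, 0.1981, 0.0615]
orientation: [-2.796, 1.428, -0.0]
contact_force: [0.1, 2.4, 0.7]
grip_width: 0.0854
```

arm_command([
  [[0.0012, -0.0016, 0], [0, 0, 0], 100],
  [[0.0023, -0.0032, 0], [0, 0, 0], 100],
  [[0.0023, -0.0032, 0], [0, 0, 0], 100],
])

```text
clock: 19.3
tcp_pos: [0.5315, 0.1952, 0.0614]
orientation: [-2.796, 1.428, -0.001]
contact_force: [-0.4, 0.2, 0.4]
grip_width: 0.0852
```

```bash
python3 cap.py
```

```text
19.3 [-0.596   0.5503  0.1733  1.968  -0.1542  0.634  -1.268 ] [0.5315 0.1952 0.0614] dock [-0.046   0.1008] F [-0.3612  0.1534  0.3999]
side [255 257  32  25 606] [270.7393 269.3399] world [ 0.5865 -0.0242] dock [-0.1298 -0.1093]
scene [504 163  17  13 198] [511.7778 169.1869] world [ 0.9268 -0.1676] dock [ 0.0623 -0.4248]
scene [267 170  15  13 173] [273.815  176.1272] world [0.6189 0.1364] dock [-0.0095  0.002 ]
scene [333 189  27  24 554] [346.0018 200.8466] world [ 0.637  -0.0083] dock [-0.0796 -0.126 ]
```

arm_command([
  [[0.0012, -0.0016, 0], [0, 0, 0], 100],
  [[0.0023, -0.0032, 0], [0, 0, 0], 100],
  [[0.0023, -0.0032, 0], [0, 0, 0], 100],
])

```text
clock: 19.75
tcp_pos: [0.5321, 0.1943, 0.0614]
orientation: [-2.797, 1.425, 0.005]
contact_force: [-5.9, 5.2, 2.9]
grip_width: 0.0855
```

arm_command([
  [[0.0009, -0.0012, 0], [0, 0, 0], 100],
  [[0.0018, -0.0024, 0], [0, 0, 0], 100],
  [[0.0018, -0.0024, 0], [0, 0, 0], 100],
])

```text
clock: 20.05
tcp_pos: [0.5322, 0.1941, 0.0615]
orientation: [-2.798, 1.422, 0.01]
contact_force: [-10.9, 10.4, 7.3]
grip_width: 0.0853
```

The stop is hit at about 15 N and the post is computed at dock y ≈ 33 mm (shut). Backing off and rising clear.

arm_command([
  [[-0.002, 0.003, 0], [0, 0, 0], 100],
  [[-0.006, 0.008, 0], [0, 0, 0], 100],
  [[-0.012, 0.016, 0], [0, 0, 0], 100],
  [[-0.018, 0.024, 0], [0, 0, 0], 100],
  [[-0.018, 0.024, 0.03], [0, 0, 0], 100],
  [[-0.018, 0.024, 0.07], [0, 0, 0], 100],
  [[-0.018, 0.03, 0.11], [0, 0, 0], 100],
  [[-0.03, 0.06, 0.15], [0, 0, 0], 100],
  [[-0.05, 0.09, 0.18], [0, 0, 0], 100],
  [[-0.07, 0.12, 0.2], [0, 0, 0], 100],
])

```text
clock: 21.05
tcp_pos: [0.4653, 0.3117, 0.2643]
orientation: [-2.792, 1.427, -0.003]
contact_force: [1.4, 0.3, -0.3]
grip_width: 0.0855
```

arm_command([
  [[-0.02, 0.03, 0.01], [0, 0, 0], 100],
  [[-0.04, 0.06, 0.02], [0, 0, 0], 100],
  [[-0.06, 0.1, 0.02], [0, 0, 0], 100],
  [[-0.08, 0.14, 0.02], [0, 0, 0], 100],
  [[-0.08, 0.14, 0.02], [0, 0, 0], 100],
  [[-0.08, 0.14, 0.02], [0, 0, 0], 100],
])

```text
clock: 21.65
tcp_pos: [0.3841, 0.451, 0.281]
orientation: [-2.799, 1.424, -0.001]
contact_force: [-0.1, -0.1, 0.3]
grip_width: 0.0854
```

```bash
python3 cap.py
python3 - <<'E'
from h import *
a=r.grab_frame("side");b=r.grab_frame("scene")
g=lambda i,f:np.clip(cv2.resize(i,None,fx=f,fy=f,interpolation=cv2.INTER_CUBIC).astype(float)*1.5,0,255).astype(np.uint8)
cv2.imwrite("pics/final.png",np.hstack([g(a[120:310,220:370],2.6),g(b[130:320,180:330],2.6)]))
c,q=np.cos(.625),np.sin(.625);D=lambda x,y:np.array([.6278+c*x-q*y,.1404+q*x+c*y])
for n in("side","scene"):
    off={"side":(220,120,0),"scene":(180,130,390)}[n]
    for nm,P in(("post shut",(-.042,.033,.076)),("post 10mm short",(-.042,.043,.076)),("bottle cap top home",(0,0,.132))):
        u=proj(n,np.r_[D(*P[:2]),P[2]]);print(n,nm,u,"crop",((u-off[:2])*2.6+[off[2],0]).round())
E
```

```text
21.65 [-1.0701  0.3108  0.1254  1.7304 -0.0427  1.1016 -1.8725] [0.3841 0.451  0.281 ] dock [-0.0159  0.3945] F [-0.1361 -0.0716  0.2614]
side [255 257  32  25 607] [270.5321 269.117 ] world [ 0.5862 -0.0238] dock [-0.1298 -0.1089]
scene [504 163  17  13 198] [511.8434 169.1768] world [ 0.927  -0.1677] dock [ 0.0623 -0.4249]
scene [267 170  15  13 175] [273.8286 176.1371] world [0.6189 0.1364] dock [-0.0096  0.002 ]
scene [333 189  27  24 553] [345.9982 200.8553] world [ 0.637  -0.0084] dock [-0.0796 -0.126 ]
side post shut [263.97994934 188.6208471 ] crop [114. 178.]
side post 10mm short [260.37781913 184.39945324] crop [105. 167.]
side bottle cap top home [299.09864744 168.8753968 ] crop [206. 127.]
scene post shut [254.76402354 210.31331717] crop [584. 209.]
scene post 10mm short [249.2735624  209.98395367] crop [570. 208.]
scene bottle cap top home [275.58638215 172.66167116] crop [639. 111.]
```

View pics/final.png

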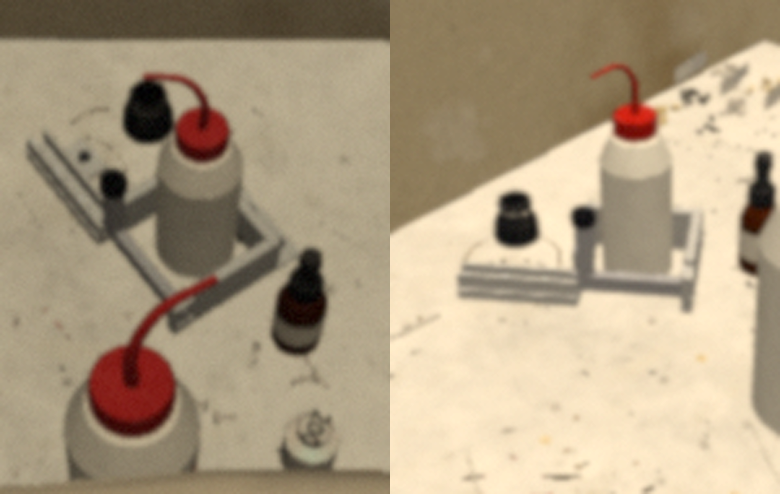

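Left: the bar lies straight from the channel into the keeper at crop (180,320), and the post at (113,182) matches the shut prediction (114,178). The bottle is upright with its cap at (203,130). Right: the post at (584,214) matches (584,209). The loupe, dropper and weight stand in place. I'll do one triangulation check and hand in.

Run:
```python
from h import *
c,q=np.cos(.625),np.sin(.625);RD=np.array([[c,-q],[q,c]])
P,e=tri(ray("side",(220+204/2.6,120+126/2.6)),ray("scene",(180+246/2.6,130+112/2.6)))
d=RD.T@(P[:2]-[.6278,.1404]);print("cap top dock",d,"z",P[2],"gap",e)
if d[0]>-.008 and abs(P[2]-.132)<.006: print(r.hand_in())
```

```text
cap top dock [0.00020545 0.00179113] z 0.1309255725238483 gap 2.986623334445845e-05
the job is handed in; nothing more can be done
None
```

I pushed the small white bottle through the dock's mouth until it stood against the back stop, then slid the retaining bar shut with its post. The job was handed in at about 22 s of the 58 s allowed.

- **Bottle:** I felt the back stop at about 9–10 N. The last triangulation puts its cap top at dock (0.2, 1.8) mm and 131 mm high (132 expected), so it is upright and home.
- **Bar:** I pushed it to its end stop at about 17 N. The post came out at dock y ≈ 33 mm, the shut position, and the final picture shows the bar across the mouth into the keeper.
- **Other objects:** the dropper bottle, weight, loupe and big bottle look untouched in the final view. The arm finished clear, with no contact force beyond sensor noise.

My first approach pose was out of reach: joints 2, 3 and 4 ran onto their limits. The arm touched nothing, and I re-planned with a fitted arm model. During the first part of the push, joints 5 and 6 came very close to their limits; the lowest joint 6 reading was 0.174 against 0.17.

The one-camera cap readings, taken at an assumed height, put the bottle 4 to 10 mm short of home. The stop contact and the two-camera check both put it home.

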